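Put the toppled tins back in the seamer's infeed row

ROBOT

A 6-joint arm with a two-finger parallel gripper is mounted at the origin on the work surface. World frame = base frame: x ahead of the robot, y to its left, z up, the work surface at z = 0. Lengths are in mm, angles in rad, forces in N, time in s.
With the tool pointing down it reaches from about 400 to 925 mm from the base axis. Payload 12.5 kg.
Tool frame: the origin (TCP) lies midway between the tips of the shut fingers; the grasp point (between the pads) lies 19 mm behind it; z points along the fingers, y is the line along which they close (so a half turn about z gives the same grasp; the last joint's range is limited). The gripper opens to 95 mm and grips with 3 to 60 N. Pads are 20 mm wide; open, the fingers measure 119 mm over their backs; the gripper's body (75 mm by 180 mm) begins 59 mm behind the grasp point.
Start: joints at [1.188, 0.491, 1.559, -0, 1.092, -0.106], TCP at [170.782, 601.232, 214.661] pointing down, gripper open.
Joint ranges: [-3.1, 3.1], [-0.84, 2.19], [0.05, 2.79], [-1.13, 4.28], [0.06, 2.93], [-2.69, 2.69]. Speed limits (rad/s): [2.22, 2.22, 2.79, 3.14, 3.14, 3.14].

INTERFACE

Orientations are given as [roll, pitch, yaw] about the fixed x, y, z axes, in that order (R = Rz(yaw) Ry(pitch) Rx(roll)).
In Python, from cell import env gives the robot as it stands.
- The arm moves only by the tool arm_command, never from a script. Its argument "targets" is a list of rows, each a list of 5 numbers: the shift along the tool's x, y, z in mm, then the turn about the tool's z in degrees, then the opening, from 0 (shut) to 1 (fully open). In form: [[tx, ty, tz, roll, fingers], ...]. A call has 1 to 5 rows; each row is the pose to reach, as a shift and turn from the pose commanded when the call began, along the tool's axes at that moment; what a row does not reach only later rows make up. A row lasts 1/10 s, in which the tool goes at most 50 mm and 8.59 degrees, less where a joint would pass 70% of its speed; a pose out of reach is approached as far as the arm can. A call with a gripper value outside its range is refused whole. The fingers move at their own pace and stop on an object; the grip force is fixed at half the most. Time passes only in rows, so rows that repeat a pose let the fingers close. It gives the time, the measured TCP pose, the force, the opening and the grip force at its end, in the units of the state.
- env.state(): the state, without advancing time (a new reading comes with each control period).
- env.read_camera(name): name is "scene" or "top" or "wrist"; returns a dict with "frame" (384x512x3 uint8, red, green, blue), "vertical_fov" (degrees; the focal length in pixels is half the picture's height over the tangent of half this angle, whatever the lens; pixels are square), "cx", "cy" (the principal point, pixels), "k1" (the pictures are not rectified: a ray, as slopes to the right and down, at radius r is drawn at 1 + k1 r^2 times it, then the intrinsics apply), "world_from_camera" (4x4, takes a point from camera to world coordinates); the wrist camera has in their place "hand_eye" (4x4, takes a point from camera to tool coordinates, whose origin is the TCP and whose axes are the flange's). Camera axes: x right, y down, z forward; pixel columns grow to the right and rows downward; lengths in mm; the calibration is good to about 2 mm. A picture is of the moment at which its call begins: read the wrist's pose just before it. There is no depth.
- env.job_done(): hands the job in; it is judged then, once.
The state is a dict: "t": time; "joints": joint angles; "qvel": joint speeds; "tau": joint torques, N m; "eef_pos": TCP position; "tcp_rot": TCP orientation; "ft_force": force on the tool from outside, world axes, zero at the start; "moment": the same for the moment, N m; "opening": opening from 0.0 (shut) to 1.0 (fully open); "grip_force": force on a finger pad.
Only numpy, scipy, OpenCV 4.12 (cv2) and the standard library are available. Lean on these libraries where they do the work, as an engineer would, in place of code of your own. Each camera call takes 0.05 s, during which the arm holds its last target. There are 200 camera calls.

TASK

Two square tins have toppled out of the row and lean over the steel rail: stand each one upright on an empty green pad in the row (either tin on either pad), centred and square to the row, set down gently, not dropped. Once both stand there released, throw the red lever all the way over, away from the robot, to release the row. Leave the tins that are already standing, and the white tub beside the lane, where they are.

Things in the scene. Friction and masses are not known exactly. Their poses are not given: they have to be found in the camera images.
- lane: fixed lane 490 mm long (its y). Black row bed: top 30 mm above table, x -50 to 34 mm; row of 5 places on x = 0, y = -190, -95, 0, 95, 190. Beyond (+x): gutter, floor 8 mm above table. Steel rail, 12 mm thick, along y at x = 139, axis 54 mm high; thin front rail x = -45, 45 mm high; end plates to 55 mm high at y = -242, 242. Origin on the table under the row's middle
- tipped1: toppled square tin 56 x 56 x 120 mm, white with green label band, black cap 32 mm across, 12 mm high on top; about 0.3 kg. Origin: centre of its underside; z runs up to the cap, x and y square to its sides. It lies in the gutter leaning 45 degrees to the lane's +x: lower bottom edge on the gutter floor at lane x = 85 mm, side on the steel rail, cap end up, away from the robot
- tipped2: the other toppled tin, alike in all respects: square tin 56 x 56 x 120 mm, white with green label band, black cap 32 mm across, 12 mm high on top; about 0.3 kg. Origin: centre of its underside; z runs up to the cap, x and y square to its sides. It leans like the first
- pad1: green square pad 62 x 62 mm, 4 mm thick, fixed on the row bed at an empty place. Origin: centre of its underside (30 mm above the table), so its top is 4 mm above it; its x and y are the lane's
- pad2: the other green pad, alike, at the other empty place
- stand1: a standing neighbour on the black bed in the row: square tin 56 x 56 x 120 mm, white with green label band, black cap 32 mm across, 12 mm high on top; about 0.3 kg. Origin: centre of its underside; z runs up to the cap, x and y square to its sides.
- stand2: a standing neighbour on the black bed in the row: square tin 56 x 56 x 120 mm, white with green label band, black cap 32 mm across, 12 mm high on top; about 0.3 kg. Origin: centre of its underside; z runs up to the cap, x and y square to its sides.
- stand3: a standing neighbour on the black bed in the row: square tin 56 x 56 x 120 mm, white with green label band, black cap 32 mm across, 12 mm high on top; about 0.3 kg. Origin: centre of its underside; z runs up to the cap, x and y square to its sides.
- lever (a joint): red toggle lever on a grey block beside the lane (either side): 0 = leaning 0.5 rad towards the robot, 1.0 = leaning 0.5 rad away from the robot (+x); it stays where it is left
- lever_tip (a point): centre of the round tip of the lever, 26 mm across; it moves on a 90 mm radius about a pivot along the block's y, 22 mm above the table at the block's middle (tip 101 mm high at both ends of the swing, 112 mm midway). Block 70 x 50 mm, 25 mm high. Turned up to 0.15 rad from straight ahead; the point's x axis, levelled, is the swing direction
- tub: bystander: white tub with blue lid, 68 mm across, 85 mm high, beside the lane on the side without the lever. Origin: centre of its underside
Not all that is in view belongs to the job. What is shaped like the part that bears lever but yellow is not meant. Leave any pink look-alike of the tipped1 alone.

How it is judged:
By the outcome, as a careful person would: the job done as asked, in the order asked, and still so for the second after the job is handed in, with the robot touching nothing.
It also fails if it takes over 66 s, if anything falls off the work surface, if the arm or the gripper's body presses on something with over 40 N, if the wrist force passes 120 N, or if a joint passes its speed limit or range.

## Working session

There is one attempt and no reset: what is moved stays moved. The work goes in short steps, Python scripts to look and compute and a tool call to move; the robot and the scene stay as the last step left them, time stands still between calls to the robot, and variables do not carry over. Pictures are saved under pics/ and viewed, at most 10 in all, crops included, and the job is handed in when it is done.

Besides the shell and the picture viewer there is one more tool, called after "Request:" as name([rows], argument=value, ...), one row to a line, values as JSON. arm_command: Moves the arm, as the interface text tells. Its arguments: {"type":"object","properties":{"targets":{"type":"array","items":{"type":"array","items":{"type":"number"}}}},"required":["targets"]}

```bash
mkdir -p pics; ls
cat > h.py <<'E'
import numpy as np, cv2
from cell import env
def cam(n):
    s=env.state(); c=env.read_camera(n); c['s']=s; 
    return c
def save(c,fn): cv2.imwrite('pics/'+fn,cv2.cvtColor(c['frame'],cv2.COLOR_RGB2BGR))
from scipy.spatial.transform import Rotation as R
def T(c):
    if 'world_from_camera' in c: return np.array(c['world_from_camera'])
    s=c['s']; M=np.eye(4); M[:3,:3]=R.from_euler('xyz',s['tcp_rot']).as_matrix(); M[:3,3]=s['eef_pos']
    return M@np.array(c['hand_eye'])
def K(c):
    h=c['frame'].shape[0]; f=h/2/np.tan(np.radians(c['vertical_fov'])/2)
    return f,c['cx'],c['cy'],c['k1']
def ray(c,u,v):
    f,cx,cy,k=K(c); d=np.array([(u-cx)/f,(v-cy)/f]); p=d.copy()
    for _ in range(20): p=d/(1+k*(p@p))
    M=T(c); return M[:3,3],M[:3,:3]@np.array([p[0],p[1],1.])
def onz(c,u,v,z):
    o,d=ray(c,u,v); return o+d*(z-o[2])/d[2]
def proj(c,P):
    f,cx,cy,k=K(c); q=np.linalg.inv(T(c))@np.append(P,1); p=q[:2]/q[2]; p=p*(1+k*(p@p)); return np.array([p[0]*f+cx,p[1]*f+cy])
E
python3 - <<'E'
from h import *
a=cam('scene');b=cam('top');np.set_printoptions(suppress=True,precision=3)
save(a,'s1.png');save(b,'t1.png')
for c in (a,b): print(T(c),K(c))
print(env.state())
import pickle;pickle.dump((a,b),open('c1.pkl','wb'))
E
```

```text
pics
[[  -0.866    0.297   -0.401 1250.699]
 [   0.499    0.496   -0.71  1262.804]
 [  -0.012   -0.816   -0.578 1111.828]
 [   0.       0.       0.       1.   ]] (np.float64(499.65661891142963), 259.23804381809964, 198.2615549760882, -0.20619304544330794)
[[   0.006   -0.997    0.081  463.809]
 [  -1.      -0.006    0.002   12.87 ]
 [  -0.001   -0.081   -0.997 1551.303]
 [   0.       0.       0.       1.   ]] (np.float64(436.4328525057373), 261.0770626121043, 196.98026733527166, -0.11169168361975564)
{'t': 0.1, 'joints': array([ 1.188,  0.492,  1.559,  0.   ,  1.092, -0.106]), 'qvel': array([-0.001, -0.002, -0.002, -0.001,  0.   , -0.   ]), 'tau': array([  0.002, -61.363, -25.861,   0.069,   0.047,  -0.   ]), 'eef_pos': array([170.688, 601.009, 214.106]), 'tcp_rot': array([-3.141, -0.   ,  2.865]), 'ft_force': array([-0.151, -0.164,  0.133]), 'moment': array([0.012, 0.004, 0.01 ]), 'grip_force': 0.0, 'opening': 1.002917849724725}
```

View pics/s1.png

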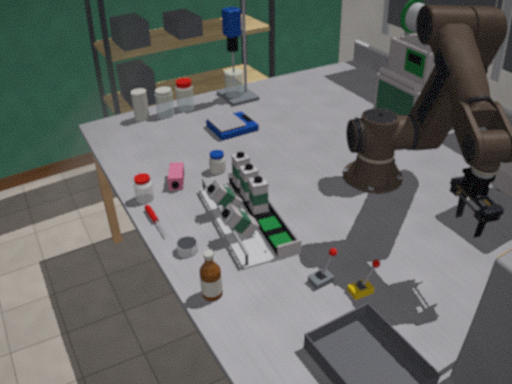

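View pics/t1.png

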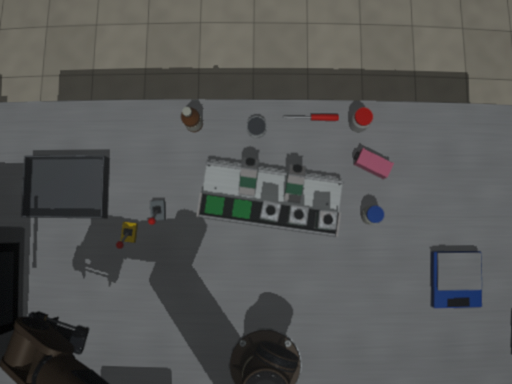

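The scene view shows the lane with two pads at its +y end. The top view shows the pads at (214,206) and (242,209), the standing caps at (271,210), (299,214) and (328,219), and the tipped caps at (250,161) and (297,168). The grey-block lever is at (157,208) with its red tip at (152,221). The yellow decoy is at (129,232).

```bash
cat > m.py <<'E'
from h import *
import pickle
np.set_printoptions(suppress=True,precision=1)
a,b=pickle.load(open('c1.pkl','rb'))
def blobs(c,m,amin,lab):
    n,l,st,ce=cv2.connectedComponentsWithStats(m.astype(np.uint8))
    for i in range(1,n):
        if st[i,4]>=amin: print(lab,ce[i],st[i])
for nm,c in (('scene',a),('top',b)):
    f=c['frame'].astype(int); r,g,bl=f[...,0],f[...,1],f[...,2]
    blobs(c,(g>70)&(g>1.8*r)&(g>1.5*bl)&(np.arange(384)[:,None]>140),25,nm+' green')
    blobs(c,(r>90)&(r>2.2*g)&(r>2*bl),8,nm+' red')
    hsv=cv2.cvtColor(c['frame'],cv2.COLOR_RGB2HSV)
u=cv2.resize(cv2.cvtColor(b['frame'],cv2.COLOR_RGB2BGR)[140:250,110:390],None,fx=2.85,fy=2.85,interpolation=cv2.INTER_CUBIC)
v=cv2.resize(cv2.cvtColor(a['frame'],cv2.COLOR_RGB2BGR)[140:310,180:390],None,fx=3.5,fy=3.5,interpolation=cv2.INTER_CUBIC)
cv2.imwrite('pics/t1c.png',u);cv2.imwrite('pics/s1c.png',v)
for p in ((214.5,206),(242,209)): print('pad',onz(b,*p,34))
for p in ((271,210),(299,214),(328,219)): print('cap',onz(b,*p,162))
E
python3 m.py
```

```text
scene green [269.1 223.1] [258 216  23  16 239]
scene green [279.5 238. ] [269 231  23  16 205]
scene red [183.2  82.3] [176  78  15  10 126]
scene red [141.4 178.4] [134 174  16  10 122]
scene red [150.7 213. ] [145 205  12  17  89]
scene red [332.6 251.4] [329 248   8   8  48]
scene red [375.6 262.9] [373 260   6   7  35]
top green [214.3 204.6] [205 195  20  20 298]
top green [241.7 208.3] [232 199  20  20 306]
top red [363.4 115.9] [355 107  18  18 240]
top red [324.8 117.2] [311 115  28   6 145]
top red [151.  221.1] [148 219   7   5  27]
pad [554.8 177.5  34. ]
pad [545.   81.4  34. ]
cap [535.5 -16.8 162. ]
cap [ 523.2 -106.1  162. ]
cap [ 507.7 -198.8  162. ]
```

View pics/t1c.png

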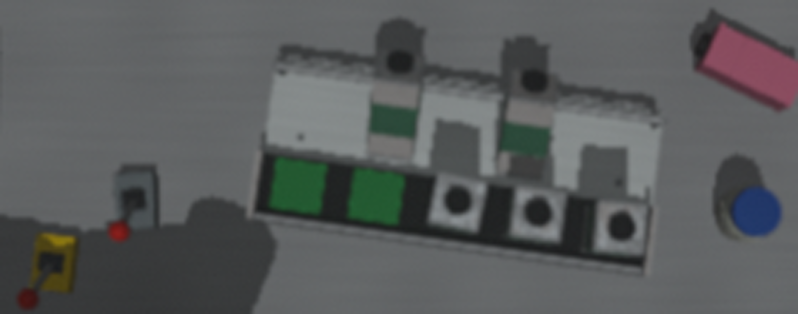

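View pics/s1c.png

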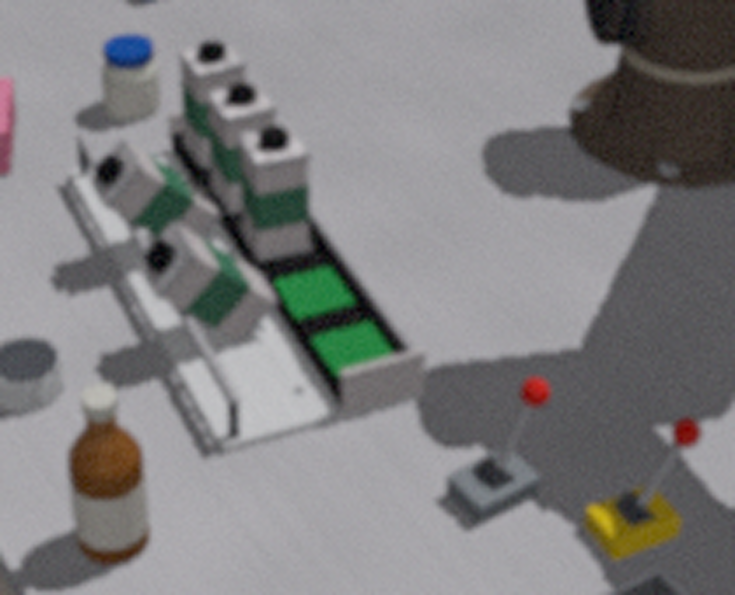

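The top crop shows the tipped caps at crop (400,62) and (535,80), and the grey block at (137,197) with its tip at (119,231). The pads are at lane places +190 and +95. The scene crop confirms both tins lean away, and the red tip leans towards the robot.

```bash
cat > m2.py <<'E'
from h import *
import pickle
np.set_printoptions(suppress=True,precision=1)
a,b=pickle.load(open('c1.pkl','rb'))
P=[onz(b,214.3,204.6,34),onz(b,241.7,208.3,34)]+[onz(b,u,v,162) for u,v in ((271.05,210.5),(299.1,214.4),(327.9,219.3))]
P=np.array(P)[:,:2]; L=np.array([190,95,0,-95,-190.])
A=np.polyfit(L,P,1); print(A); yaw=np.arctan2(-A[0,0],A[0,1]); print('yaw',yaw,np.hypot(*A[0]),'O',A[1]); print(P-np.outer(L,A[0])-A[1])
O=A[1]; ex=np.array([np.cos(yaw),np.sin(yaw)]); ey=np.array([-ex[1],ex[0]])
lane=lambda w:np.array([(w[:2]-O)@ex,(w[:2]-O)@ey])
for u,v in ((250.4,161.8),(297.7,168.1)): w=onz(b,u,v,120); print('tip',w,lane(w))
def tri(p,q):
    o,d=ray(a,*p);o2,d2=ray(b,*q); s=np.linalg.lstsq(np.c_[d,-d2],o2-o,rcond=None)[0]; x=o+d*s[0];y=o2+d2*s[1]; return (x+y)/2,np.linalg.norm(x-y)
print('levertip',tri((332.6,251.4),(151,221.1)),onz(b,151,221.1,101),onz(a,332.6,251.4,101))
print('block',onz(b,158.1,209.1,25),onz(a,180+492/3.5,140+483/3.5,25))
for p,q in (((269.1,223.1),(241.7,208.3)),((279.5,238),(214.3,204.6)),((180+157/3.5,140+258/3.5),(250.4,161.8)),((180+109/3.5,140+172/3.5),(297.7,168.1)),((180+274/3.5,140+138/3.5),(271.05,210.5))): print(tri(p,q))
E
python3 m2.py
```

```text
[[  0.1   1. ]
 [533.9 -12.2]]
yaw -0.1386987889779395 1.0016249545458784 O [533.9 -12.2]
[[-0.5  2. ]
 [ 0.3  0.5]
 [-0.1 -4.7]
 [ 1.1  0. ]
 [-0.9  2.2]]
tip [697.1  51.2 120. ] [152.9  85.4]
tip [ 677.  -105.6  120. ] [154.6 -72.7]
levertip (array([499. , 382. , 103.7]), np.float64(0.599896880086728)) [498.8 382.9 101. ] [497.2 379.5 101. ]
block [543.1 377.9  25. ] [546.6 393.9  25. ]
(array([546.9,  83. ,  31.2]), np.float64(1.593069290740076))
(array([560.5, 177.4,  36.8]), np.float64(2.203948798144399))
(array([698.6,  51.5, 110.7]), np.float64(0.1318597564827276))
(array([ 676.6, -105.4,  110.5]), np.float64(4.021263003617083))
(array([532.8, -16.2, 153.1]), np.float64(3.636920145056544))
```

Request:
arm_command([
  [-636,-388,0,-7.9,1],
  [-636,-388,0,-7.9,1],
  [-636,-388,0,-7.9,1],
  [-636,-388,0,-7.9,1],
  [-636,-388,0,-7.9,1],
])

```text
t: 0.6
eef_pos: [341.4, 416.0, 214.5]
tcp_rot: [-3.141, -0.0, 3.003]
ft_force: [1.2, 0.9, 0.2]
opening: 0.999
grip_force: 0.0
```

```bash
cat > go.py <<'E'
# usage: go.py lx ly z  (TCP target in lane x,y; z world) -> shift in tool axes
from h import *
import sys
O=np.array([534,-12.]); yaw=-0.139
def w(lx,ly): c,s=np.cos(yaw),np.sin(yaw); return O+[c*lx-s*ly,s*lx+c*ly]
def lane(p): c,s=np.cos(yaw),np.sin(yaw); d=np.array(p[:2])-O; return np.array([c*d[0]+s*d[1],-s*d[0]+c*d[1]])
def shift(xyz,s=None):
    s=s or env.state(); M=R.from_euler('xyz',s['tcp_rot']).as_matrix(); return M.T@(np.array(xyz)-s['eef_pos'])
if __name__=='__main__':
    s=env.state(); v=list(map(float,sys.argv[1:4]))
    y=s['tcp_rot'][2]; d=np.degrees((np.pi+yaw)-y); d=(d+180)%360-180
    print('t',s['t'],'lane',lane(s['eef_pos']).round(1),'z',s['eef_pos'][2].round(1),'shift',shift([*w(*v[:2]),v[2]],s).round(1),'turn',round(-d,2),'F',s['ft_force'].round(1),'open',s['opening'],s['grip_force'],'q',s['joints'].round(2))
E
python3 go.py 132.4 85.4 200
```

```text
t 0.6 lane [-250.1  397.2] z 214.5 shift [-382.3 -312.    14.5] turn 0.03 F [1.2 0.9 0.2] open 0.9986435722566269 0.0 q [ 0.76  0.37  1.77  0.    1.   -0.67]
```

Request:
arm_command([
  [-190,-155,7,0,1],
  [-190,-155,7,0,1],
  [-190,-155,7,0,1],
  [-190,-155,7,0,1],
  [-190,-155,7,0,1],
])

```text
t: 1.1
eef_pos: [508.4, 235.8, 207.4]
tcp_rot: [-3.142, -0.0, 3.002]
ft_force: [0.2, 1.1, -0.3]
opening: 1.0
grip_force: 0.0
```

Request:
arm_command([
  [-192,-156,7,0,1],
  [-192,-156,7,0,1],
  [-192,-156,7,0,1],
  [-192,-156,7,0,1],
  [-192,-156,7,0,1],
])

```text
t: 1.6
eef_pos: [676.9, 54.8, 200.2]
tcp_rot: [3.142, -0.001, 3.002]
ft_force: [0.9, 0.2, -0.3]
opening: 1.001
grip_force: 0.0
```

```bash
python3 go.py 132.4 85.4 200
python3 - <<'E'
from h import *
c=cam('wrist'); save(c,'w1.png')
import pickle; pickle.dump(c,open('w1.pkl','wb'))
E
```

```text
t 1.6 lane [132.2  85.9] z 200.2 shift [-0.2 -0.5  0.2] turn -0.02 F [ 0.9  0.2 -0.3] open 1.0010466769141724 0.0 q [-0.02  0.58  1.43  0.    1.13 -1.45]
```

View pics/w1.png

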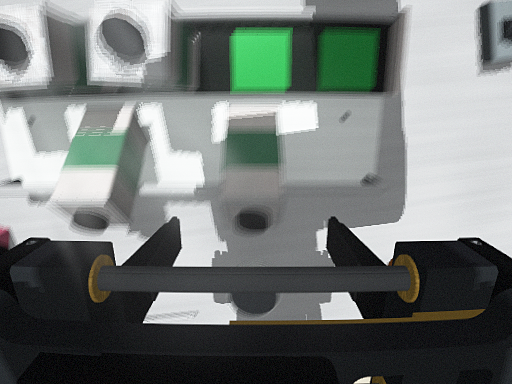

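The wrist view shows the tin's cap at (251,218), midway between the fingers (tips near 178 and 330). The pads are at about (262,58) and (350,58), and the tin looks square to the lane.

Run:
```python
from h import *; from go import lane,R
import pickle; c=pickle.load(open('w1.pkl','rb')); np.set_printoptions(suppress=True,precision=1)
f=c['frame'].astype(int); r,g,b=f[...,0],f[...,1],f[...,2]
m=((g>1.6*r)&(g>1.5*b)&(g>60)).astype(np.uint8)
cs,_=cv2.findContours(m,cv2.RETR_EXTERNAL,cv2.CHAIN_APPROX_NONE)
for k in cs:
    if cv2.contourArea(k)>1500:
        (u,v),sz,an=cv2.minAreaRect(k)
        P=np.float32([lane(onz(c,*q[0],34)) for q in k])
        print('pad',cv2.minAreaRect(P),u,v)
print('cap',lane(onz(c,251,218,118)))
```

```text
pad ((2.955678939819336, 188.8657684326172), (64.64966583251953, 64.01611328125), 89.75446319580078) 347.3928527832031 59.85785675048828
pad ((3.079010009765625, 93.16596221923828), (66.36922454833984, 68.42687225341797), 0.14607243239879608) 260.5 59.0
cap [154.5  83.2]
```

Request:
arm_command([
  [0,0,50,0,1],
  [0,0,95,0,1],
  [0,0,124,0,1],
  [0,0,124,0,1],
  [0,0,124,0,1],
])

```text
t: 2.15
eef_pos: [676.0, 56.8, 77.1]
tcp_rot: [3.142, -0.0, 3.003]
ft_force: [-0.1, 0.4, 0.3]
opening: 1.002
grip_force: 0.0
```

Request:
arm_command([
  [0,0,0,0,0.4],
  [0,0,0,0,0.4],
  [0,0,0,0,0.4],
  [0,0,0,0,0.4],
  [0,0,0,0,0.4],
])

```text
t: 2.65
eef_pos: [675.9, 56.8, 77.1]
tcp_rot: [3.141, 0.001, 3.003]
ft_force: [0.3, -0.5, -0.3]
opening: 0.638
grip_force: 0.0
```

Request:
arm_command([
  [0,0,0,0,0.4],
  [0,0,0,0,0.4],
  [0,0,0,0,0.4],
  [0,0,0,0,0.4],
])

```text
t: 3.05
eef_pos: [675.8, 56.7, 76.8]
tcp_rot: [3.142, 0.0, 3.003]
ft_force: [-1.0, 0.2, 5.1]
opening: 0.588
grip_force: 30.0
```

Request:
arm_command([
  [0,0,-20,0,0.4],
  [0,0,-40,0,0.4],
  [0,0,-60,0,0.4],
  [0,0,-80,0,0.4],
  [0,0,-80,0,0.4],
])

```text
t: 3.55
eef_pos: [676.6, 56.8, 158.6]
tcp_rot: [3.141, 0.004, 3.003]
ft_force: [0.9, 0.5, -3.2]
opening: 0.591
grip_force: 30.0
```

```bash
python3 go.py 132.4 85.4 200
python3 - <<'E'
from h import *
c=cam('wrist'); s=cam('scene')
bgr=lambda c:cv2.cvtColor(c['frame'],cv2.COLOR_RGB2BGR)
x=cv2.resize(bgr(s)[130:280,170:330],None,fx=2.5,fy=2.5,interpolation=cv2.INTER_CUBIC)
y=cv2.resize(bgr(c)[:300],(400,234)); 
cv2.imwrite('pics/l1.png',np.hstack([x,np.vstack([y,np.zeros((141,400,3),np.uint8)])]))
E
```

```text
t 3.55 lane [131.7  87.9] z 158.6 shift [ -0.8  -2.5 -41.4] turn 0.0 F [ 0.9  0.5 -3.2] open 0.5907810008776767 29.986318051815033 q [-0.01  0.62  1.48  0.    1.04 -1.45]
```

View pics/l1.png

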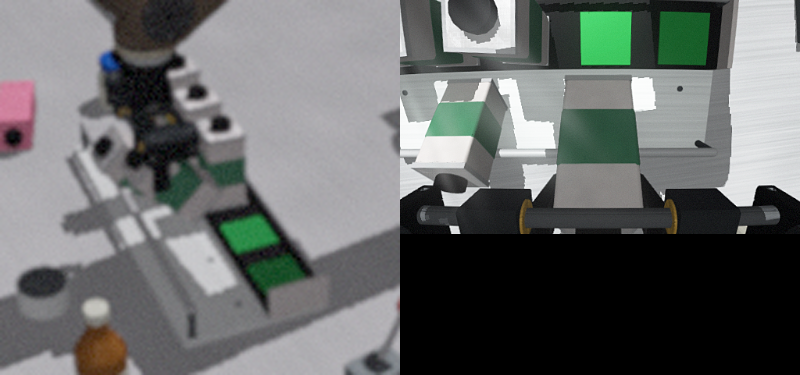

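The left half (scene) and right half (wrist) show the tin held rigidly, still about 45° over and not swinging. I'll pivot it by catching its bottom face on the bed's +x edge and arcing the grip around that corner.

Request:
arm_command([
  [12,5,25,0,0.4],
  [25,5,48,0,0.4],
  [37,5,65.5,0,0.4],
  [37,5,65.5,0,0.4],
  [37,5,65.5,0,0.4],
])

```text
t: 4.15
eef_pos: [639.6, 66.8, 90.4]
tcp_rot: [-3.141, -0.002, 3.003]
ft_force: [0.3, 0.9, -3.5]
opening: 0.588
grip_force: 30.0
```

Request:
arm_command([
  [1.5,0,0,0,0.4],
  [3,0,0,0,0.4],
])

```text
t: 4.35
eef_pos: [637.1, 67.2, 91.4]
tcp_rot: [3.141, 0.0, 3.003]
ft_force: [0.1, 0.3, -3.5]
opening: 0.585
grip_force: 30.0
```

Request:
arm_command([
  [2,0,0,0,0.4],
])

```text
t: 4.45
eef_pos: [635.0, 67.5, 91.4]
tcp_rot: [3.141, 0.0, 3.003]
ft_force: [-0.0, 0.1, -3.7]
opening: 0.59
grip_force: 30.0
```

Request:
arm_command([
  [2,0,0,0,0.4],
])

```text
t: 4.55
eef_pos: [632.8, 67.8, 91.4]
tcp_rot: [3.141, 0.0, 3.003]
ft_force: [0.6, -0.1, -3.5]
opening: 0.586
grip_force: 30.0
```

Request:
arm_command([
  [2,0,0,0,0.4],
])

```text
t: 4.65
eef_pos: [631.8, 68.0, 91.7]
tcp_rot: [3.141, 0.003, 3.003]
ft_force: [6.1, -0.9, -1.7]
opening: 0.592
grip_force: 30.0
```

Request:
arm_command([
  [2,0,0,0,0.4],
])

```text
t: 4.75
eef_pos: [631.0, 68.1, 92.2]
tcp_rot: [3.141, 0.006, 3.003]
ft_force: [8.7, -1.8, -0.2]
opening: 0.593
grip_force: 30.0
```

Request:
arm_command([
  [3,0,-2.5,0,0.4],
  [6,0,-5,0,0.4],
])

```text
t: 4.95
eef_pos: [625.1, 69.0, 97.3]
tcp_rot: [3.141, 0.006, 3.003]
ft_force: [6.2, -1.4, -2.1]
opening: 0.589
grip_force: 30.0
```

Request:
arm_command([
  [4,0,-2,0,0.4],
  [8,0,-3.5,0,0.4],
  [12.5,0,-5,0,0.4],
])

```text
t: 5.25
eef_pos: [612.7, 70.7, 102.4]
tcp_rot: [3.141, 0.006, 3.003]
ft_force: [8.7, -0.9, -1.0]
opening: 0.587
grip_force: 30.0
```

```bash
cat > look.py <<'E'
from h import *
import sys
c=cam('wrist'); s=cam('scene')
bgr=lambda c:cv2.cvtColor(c['frame'],cv2.COLOR_RGB2BGR)
x=cv2.resize(bgr(s)[150:280,180:320],None,fx=2.8,fy=2.8,interpolation=cv2.INTER_CUBIC)
y=cv2.resize(bgr(c),(400,300)); y=np.vstack([y,np.zeros((x.shape[0]-300,400,3),np.uint8)])
cv2.imwrite('pics/'+sys.argv[1],np.hstack([x,y]))
E
python3 look.py l2.png
```

```text
(no output)
```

View pics/l2.png

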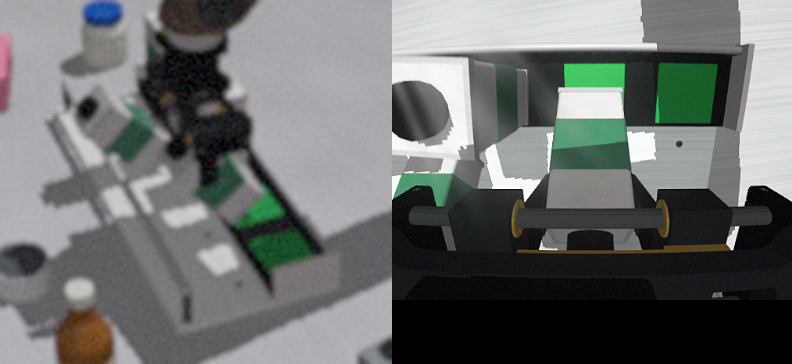

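The wrist view shows the far bottom edge near row 88 and the cap now showing under the bar, so the tin is rotating in the grip. I'll continue the arc.

Request:
arm_command([
  [4,0,-1.3,0,0.4],
  [8,0,-2.4,0,0.4],
  [12.5,0,-3.5,0,0.4],
])

```text
t: 5.65
eef_pos: [600.4, 72.5, 105.9]
tcp_rot: [3.141, 0.006, 3.003]
ft_force: [7.7, -1.5, -1.0]
opening: 0.588
grip_force: 30.0
```

Request:
arm_command([
  [4.5,0,-0.7,0,0.4],
  [9,0,-1.2,0,0.4],
  [13.3,0,-1.5,0,0.4],
])

```text
t: 5.95
eef_pos: [587.3, 74.3, 107.6]
tcp_rot: [3.141, 0.007, 3.003]
ft_force: [6.8, -0.5, 0.6]
opening: 0.585
grip_force: 30.0
```

Request:
arm_command([
  [4.5,0,0,0,0.4],
  [9,0,0.2,0,0.4],
  [13.3,0,0.4,0,0.4],
])

```text
t: 6.25
eef_pos: [574.5, 76.1, 107.7]
tcp_rot: [3.141, 0.008, 3.003]
ft_force: [5.3, -3.0, 6.1]
opening: 0.586
grip_force: 30.0
```

```bash
python3 look.py l3.png; python3 go.py 3 93.2 160
```

```text
t 6.35 lane [27.4 92.9] z 107.7 shift [ 24.    0.4 -52.5] turn 0.01 F [ 5.2 -1.1  5.9] open 0.5898785738492559 29.999966025352478 q [ 0.02  0.55  1.79 -0.    0.8  -1.41]
```

View pics/l3.png

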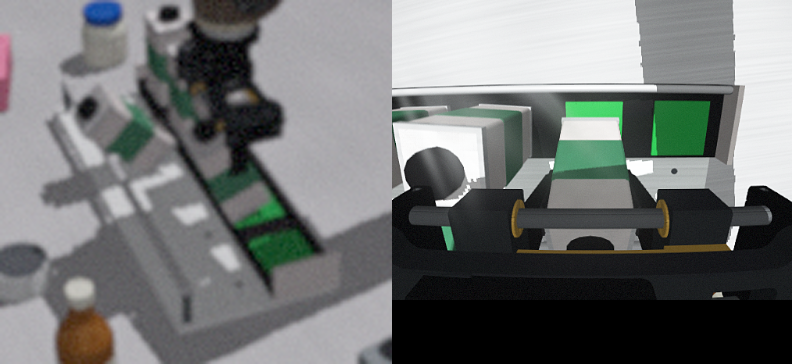

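The tin is nearly upright. I'll finish the arc, lift, go over pad 1, and measure from the wrist camera.

Request:
arm_command([
  [4,0,0.7,0,0.4],
  [8,0,1.4,0,0.4],
  [11.5,0,2,0,0.4],
])

```text
t: 6.65
eef_pos: [563.4, 77.7, 106.3]
tcp_rot: [3.141, 0.009, 3.003]
ft_force: [4.4, -1.7, 11.2]
opening: 0.589
grip_force: 30.0
```

Request:
arm_command([
  [0,0,-10,0,0.4],
  [5,0,-16,0,0.4],
  [10,0,-16,0,0.4],
  [16,0,-16,0,0.4],
  [16,0,-16,0,0.4],
])

```text
t: 7.15
eef_pos: [543.4, 80.3, 119.4]
tcp_rot: [-3.141, -0.002, 3.003]
ft_force: [0.1, -0.4, -2.7]
opening: 0.586
grip_force: 30.0
```

```bash
python3 go.py -0.7 93.2 108
cat > pad.py <<'E'
# lane extents of green pad pixels (z=34) near place y, and tin-bottom row, from wrist camera
from h import *; from go import lane
import sys,pickle
np.set_printoptions(suppress=True,precision=1)
c=cam('wrist'); pickle.dump(c,open('w.pkl','wb')); print('hand_eye',np.array(c['hand_eye'])[:3,3])
f=c['frame'].astype(int); r,g,b=f[...,0],f[...,1],f[...,2]
m=((g>1.7*r)&(g>1.6*b)&(g>50)).astype(np.uint8)
n,l,st,ce=cv2.connectedComponentsWithStats(m)
for i in range(1,n):
    if st[i,4]<150: continue
    v,u=np.where(l==i); P=np.array([lane(onz(c,x,y,34)) for x,y in zip(u,v)])
    print(st[i],ce[i],'lane x',np.percentile(P[:,0],[1,99]),'y',np.percentile(P[:,1],[1,99]),'col',f[l==i].mean(0))
E
python3 pad.py
```

```text
t 7.15 lane [-3.5 92.7] z 119.4 shift [-2.8  0.5 11.4] turn 0.02 F [ 0.1 -0.4 -2.7] open 0.5861850188923766 29.999776482582092 q [ 0.03  0.5   1.85  0.    0.79 -1.41]
hand_eye [  77.8   -0.5 -169.4]
[ 326  164   71   64 4106] [359.7 194.8] lane x [-32.4  28.5] y [161.9 223. ] col [ 29.7 117.   51.1]
```

```bash
python3 pad.py
python3 - <<'E'
from h import *; from go import *
import pickle; c=pickle.load(open('w.pkl','rb')); L=lane(c['s']['eef_pos']); print(L,c['s']['eef_pos'])
for lx,ly,z in ((-28,L[1],45),(-28,L[1],105),(-31,L[1],34)):
    p=proj(c,[*w(lx,ly),z]); print((lx,ly,z),p)
p=proj(c,[*w(-28,L[1]),45]); u=int(p[0])
for v in range(120,260,3): print(v,c['frame'][v,u-60:u+61:15].tolist() if v%6==0 else c['frame'][v,u].tolist())
E
```

```text
hand_eye [  77.8   -0.5 -169.4]
[ 326  163   71   64 4105] [359.5 194.1] lane x [-31.9  28.4] y [161.9 223.1] col [ 29.4 116.8  50.9]
[-2.85340898 92.7869658 ] [544.03000863  80.28738751 119.46936211]
(-28, np.float64(92.78696580441846), 45) [253.89749363 170.37181433]
(-28, np.float64(92.78696580441846), 105) [254.07335105 189.33614506]
(-31, np.float64(92.78696580441846), 34) [253.874294   164.54889823]
120 [[238, 240, 239], [240, 241, 242], [239, 241, 242], [237, 238, 240], [240, 242, 242], [238, 240, 241], [241, 242, 243], [237, 239, 239], [237, 236, 238]]
123 [239, 242, 242]
126 [[235, 236, 238], [239, 240, 241], [239, 241, 242], [241, 242, 243], [239, 240, 241], [239, 241, 242], [242, 242, 243], [239, 240, 242], [242, 244, 244]]
129 [240, 242, 242]
132 [[239, 240, 240], [236, 237, 239], [239, 241, 242], [241, 241, 243], [243, 243, 244], [242, 243, 244], [240, 241, 243], [241, 242, 244], [240, 241, 242]]
135 [240, 241, 242]
138 [[235, 237, 238], [240, 240, 241], [240, 242, 242], [245, 245, 245], [244, 244, 246], [241, 243, 242], [241, 243, 242], [243, 244, 245], [243, 243, 245]]
[... 2598 characters left out ...]
25, 28, 28]]
237 [134, 134, 128]
240 [[30, 35, 32], [130, 127, 126], [134, 135, 132], [134, 134, 130], [136, 135, 129], [137, 135, 133], [136, 136, 133], [135, 133, 131], [20, 26, 23]]
243 [140, 137, 134]
246 [[25, 32, 29], [135, 135, 130], [130, 130, 128], [134, 131, 129], [138, 140, 138], [137, 135, 131], [136, 137, 129], [130, 127, 126], [16, 19, 18]]
249 [134, 135, 134]
252 [[30, 31, 33], [125, 129, 122], [132, 131, 129], [138, 136, 133], [126, 129, 126], [131, 134, 129], [128, 130, 126], [132, 128, 128], [29, 30, 30]]
255 [134, 131, 129]
258 [[22, 27, 25], [134, 132, 130], [134, 130, 128], [129, 132, 126], [131, 130, 127], [132, 131, 128], [134, 131, 127], [133, 132, 128], [29, 34, 32]]
```

Request:
arm_command([
  [-3,4,0,0,0.4],
  [-3,4,4,0,0.4],
  [-3,4,8,0,0.4],
])

```text
t: 7.55
eef_pos: [548.3, 83.8, 111.3]
tcp_rot: [3.142, -0.0, 3.003]
ft_force: [-0.2, -0.9, -4.0]
opening: 0.585
grip_force: 30.0
```

Request:
arm_command([
  [0,0,2,0,0.4],
  [0,0,3,0,0.4],
])

```text
t: 7.75
eef_pos: [548.0, 83.7, 108.2]
tcp_rot: [-3.142, -0.001, 3.003]
ft_force: [0.1, 0.1, -3.5]
opening: 0.592
grip_force: 30.0
```

Request:
arm_command([
  [0,0,1,0,0.4],
  [0,0,1.5,0,0.4],
])

```text
t: 7.95
eef_pos: [548.1, 83.7, 107.8]
tcp_rot: [3.142, 0.0, 3.003]
ft_force: [-4.2, -0.2, 7.8]
opening: 0.59
grip_force: 30.0
```

```bash
cat > edge.py <<'E'
# tin's -x bottom edge, its y sides at that edge, pads, all at height zb, lane coords
from h import *; from go import *
import sys
zb=float(sys.argv[1]); c=cam('wrist'); L=lane(c['s']['eef_pos'])
f=cv2.GaussianBlur(c['frame'],(3,3),0).astype(int); g=f.sum(2)/3
uc=int(round(proj(c,[*w(-28,L[1]),zb])[0])); lo=int(proj(c,[*w(-46,L[1]),zb])[1])+3; hi=int(proj(c,[*w(-10,L[1]),zb+8])[1])
prof=g[lo:hi,uc-20:uc+21].mean(1); d=np.diff(prof); k=int(np.argmax(d)); print('prof',lo,prof.round().astype(int).tolist())
v=lo+k+.5; v2=int(v)+4
row=g[v2-1:v2+3].mean(0); rd=np.diff(row[uc-60:uc+61]); ul=uc-60+int(np.argmax(rd[:60]))+.5; ur=uc+int(np.argmin(rd[60:]))+.5
print('TCP',L.round(1),c['s']['eef_pos'][2].round(1),'edge px',v,ul,ur,'edge x',lane(onz(c,uc,v,zb))[0].round(1),'y',lane(onz(c,ul,v,zb))[1].round(1),lane(onz(c,ur,v,zb))[1].round(1))
r,gg,b=f[...,0],f[...,1],f[...,2]
m=((gg>1.7*r)&(gg>1.6*b)&(gg>45)).astype(np.uint8); n,l,st,ce=cv2.connectedComponentsWithStats(m)
for i in range(1,n):
    if st[i,4]<30: continue
    vv,uu=np.where(l==i); P=np.array([lane(onz(c,x,y,34)) for x,y in zip(uu,vv)])
    print('pad',st[i],'x',np.percentile(P[:,0],[1,99]).round(1),'y',np.percentile(P[:,1],[1,99]).round(1))
E
python3 edge.py 34
```

```text
prof 148 [254, 248, 235, 218, 185, 130, 80, 63, 64, 66, 66, 65, 66, 96, 161, 208, 214, 215, 225, 232, 233, 233, 233, 232, 232, 232, 231, 231, 231, 231, 231, 231, 231, 231, 231, 231, 231, 232, 231, 211, 167]
TCP [ 0.7 96.7] 107.8 edge px 161.5 217.5 289.5 edge x -32.3 y 65.5 127.3
pad [ 324  161   75   68 4577] x [-32.9  28.9] y [161.8 223.2]
```

Request:
arm_command([
  [0,1,1.5,0,0.4],
  [0,1,1.5,0,0.4],
])

```text
t: 8.2
eef_pos: [548.2, 83.9, 107.6]
tcp_rot: [-3.14, 0.001, 3.003]
ft_force: [-7.4, -7.1, 20.1]
opening: 0.588
grip_force: 30.0
```

Request:
arm_command([
  [0,0,1.5,0,0.4],
  [0,0,1.5,0,0.4],
])

```text
t: 8.4
eef_pos: [548.8, 83.8, 107.4]
tcp_rot: [-3.141, 0.003, 3.003]
ft_force: [-9.3, -7.0, 32.2]
opening: 0.588
grip_force: 30.0
```

Request:
arm_command([
  [0,0,1.5,0,0.4],
  [0,0,1.5,0,0.4],
])

```text
t: 8.6
eef_pos: [549.8, 83.7, 106.8]
tcp_rot: [-3.141, 0.006, 3.003]
ft_force: [-9.0, -7.8, 40.3]
opening: 0.59
grip_force: 30.0
```

```bash
python3 edge.py 34
```

```text
prof 146 [252, 244, 231, 210, 171, 116, 73, 62, 65, 66, 67, 67, 67, 96, 162, 209, 216, 216, 225, 232, 235, 234, 234, 234, 233, 233, 233, 232, 232, 232, 232, 232, 232, 232, 232, 232, 232, 232, 234, 229, 197]
TCP [ 2.4 97. ] 106.8 edge px 159.5 216.5 289.5 edge x -32.1 y 65.0 127.3
pad [ 325  159   75   68 4629] x [-32.8  28.6] y [161.7 223.1]
```

Request:
arm_command([
  [0,0,-5,0,0.4],
  [-2,0,-9,0,0.4],
  [-2,0,-9,0,0.4],
])

```text
t: 8.95
eef_pos: [550.7, 84.5, 112.0]
tcp_rot: [3.141, 0.001, 3.003]
ft_force: [0.3, -0.1, -4.3]
opening: 0.585
grip_force: 30.0
```

```bash
python3 edge.py 37;python3 edge.py 37; python3 look.py l4.png
```

```text
prof 145 [249, 237, 221, 190, 137, 88, 69, 70, 71, 72, 73, 74, 75, 84, 123, 181, 214, 217, 217, 225, 233, 235, 235, 235, 235, 234, 234, 234, 233, 233, 233, 233, 233, 233, 233, 233, 233, 233, 233, 234]
TCP [ 3.2 97.8] 112.0 edge px 159.5 217.5 289.5 edge x -31.3 y 66.5 128.6
pad [ 322  157   74   67 4449] x [-32.3  28.5] y [161.7 223.1]
prof 145 [253, 245, 232, 211, 173, 118, 76, 66, 69, 70, 70, 71, 72, 72, 99, 163, 211, 217, 217, 225, 233, 235, 235, 235, 234, 234, 234, 233, 233, 233, 233, 233, 233, 233, 233, 233, 233, 232, 232, 234, 231]
TCP [ 2.9 97.8] 111.6 edge px 159.5 217.5 289.5 edge x -31.7 y 66.5 128.5
pad [ 322  158   74   67 4476] x [-32.7  28.7] y [161.8 223.1]
```

View pics/l4.png

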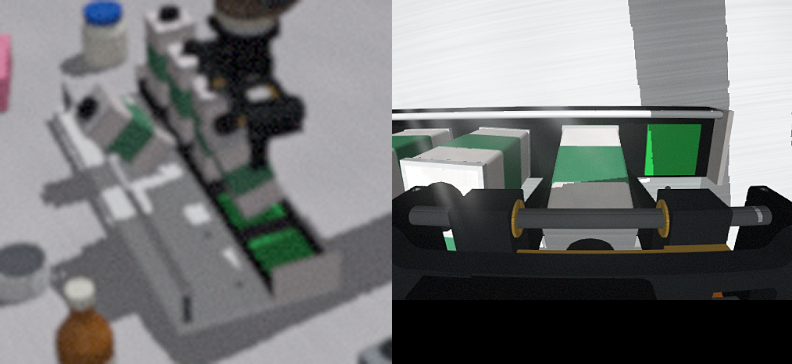

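The tin still leans noticeably. In the wrist view its face spans rows 126–240, far more than the upright neighbour's. I'll compute the tilt from the label rows.

```bash
cat > tilt.py <<'E'
# tilt of held tin from rows of bottom edge / label start / label end along centre column
from h import *; from go import *
import pickle
def labelrows(c,u,v0,v1):
    f=cv2.GaussianBlur(c['frame'],(3,3),0).astype(float)[v0:v1,u-8:u+9].mean(1)
    s=f[:,1]/(f[:,0]+1); m=s>1.3; k=np.where(m)[0]; return (v0+k[0]-.5,v0+k[-1]+.5) if len(k) else None
if __name__=='__main__':
    c=cam('wrist'); pickle.dump(c,open('w.pkl','wb')); L=lane(c['s']['eef_pos'])
    # neighbour at lane place 0 (y~1): face plane lane x=-29
    def hit(u,v,lx):
        o,d=ray(c,u,v); ex=np.array([np.cos(yaw),np.sin(yaw),0]); return (o+d*((lx+O@ex[:2])-o@ex)/(d@ex))
    for ny in (6,12,18): 
        pb=proj(c,[*w(-29,ny),30]); pt=proj(c,[*w(-29,ny),150]); lr=labelrows(c,int(pb[0]),int(pb[1])-4,int(pt[1])+4)
        print('nb',pb,pt,lr,[hit((pb[0]),v,-29)[2].round(1)-30 for v in (lr or [])])
    u=int(proj(c,[*w(-28,L[1]),40])[0]); print('held u',u,labelrows(c,u,150,260))
    for th in (0,5,10,15,20,25,30,35):
        t=np.radians(th); a=np.array([np.sin(t),np.cos(t)])
        row=[]
        for hh in (0,36,84,120):
            lx,z=-31.5+hh*a[0],37+np.sin(t)*56+hh*a[1]; row.append(proj(c,[*w(lx,L[1]),z])[1].round(0))
        print(th,row)
E
python3 tilt.py
```

```text
nb [151.11296015 162.00677267] [ 69.8848216  206.45979399] (np.float64(175.5), np.float64(209.5)) [np.float64(53.0), np.float64(123.80000000000001)]
nb [157.71875912 161.9714705 ] [ 81.25013969 206.5215532 ] (np.float64(207.5), np.float64(209.5)) [np.float64(121.0), np.float64(123.80000000000001)]
nb [164.34737278 161.93839732] [ 92.75642787 206.57874933] None []
held u 253 (np.float64(187.5), np.float64(232.5))
0 [np.float64(160.0), np.float64(169.0), np.float64(186.0), np.float64(207.0)]
5 [np.float64(161.0), np.float64(175.0), np.float64(201.0), np.float64(232.0)]
10 [np.float64(162.0), np.float64(180.0), np.float64(215.0), np.float64(256.0)]
15 [np.float64(163.0), np.float64(186.0), np.float64(229.0), np.float64(279.0)]
20 [np.float64(165.0), np.float64(191.0), np.float64(242.0), np.float64(299.0)]
25 [np.float64(166.0), np.float64(197.0), np.float64(255.0), np.float64(317.0)]
30 [np.float64(167.0), np.float64(202.0), np.float64(266.0), np.float64(332.0)]
35 [np.float64(168.0), np.float64(207.0), np.float64(275.0), np.float64(344.0)]
```

Request:
arm_command([
  [-3.5,0,2,0,0.4],
  [-3.5,0,4.5,0,0.4],
  [-3.5,0,5.5,0,0.4],
])

```text
t: 9.5
eef_pos: [554.4, 83.9, 107.1]
tcp_rot: [3.141, 0.002, 3.003]
ft_force: [-4.8, -0.3, 20.5]
opening: 0.591
grip_force: 30.0
```

Request:
arm_command([
  [4,0,0.5,0,0.4],
  [8,0,1,0,0.4],
])

```text
t: 9.7
eef_pos: [548.5, 84.8, 106.5]
tcp_rot: [3.141, 0.007, 3.003]
ft_force: [5.9, -2.3, 4.8]
opening: 0.587
grip_force: 30.0
```

```bash
python3 tilt.py | grep held; python3 edge.py 34
python3 - <<'E'
from h import *; from go import *; from tilt import labelrows
import pickle; c=pickle.load(open('w1.pkl','rb'))
u=251; lr=labelrows(c,u,105,200); print(lr)
ex=np.array([np.cos(yaw),np.sin(yaw),0])
n=np.array([-.7071*ex[0],-.7071*ex[1],.7071]); p0=np.array([*w(44.4,84),47.6]); a=np.array([.7071*ex[0],.7071*ex[1],.7071])
for v in lr:
    o,d=ray(c,u,v); P=o+d*((p0-o)@n/(d@n)); print('label h',(P-p0)@a)
E
```

```text
held u 253 (np.float64(160.5), np.float64(233.5))
prof 148 [254, 250, 240, 226, 200, 153, 98, 66, 61, 64, 65, 66, 66, 67, 77, 104, 143, 183, 205, 209, 215, 225, 230, 231, 230, 230, 230, 229, 229, 229, 228, 228, 228, 228, 229, 229, 228, 228, 228, 228, 231]
TCP [ 0.3 97.9] 106.4 edge px 164.5 217.5 289.5 edge x -29.9 y 66.8 128.5
pad [ 323  161   76   68 4589] x [-32.3  28.7] y [161.7 223.2]
pad [248 163  40   2  75] x [-31.2 -30.3] y [ 93.6 126.3]
(np.float64(133.5), np.float64(162.5))
label h 49.18708880884473
label h 83.86252263501848
```

Request:
arm_command([
  [4,0,1,0,0.4],
  [8,0,2,0,0.4],
])

```text
t: 10.0
eef_pos: [540.6, 85.9, 104.7]
tcp_rot: [3.141, 0.007, 3.003]
ft_force: [5.3, -1.3, 8.9]
opening: 0.589
grip_force: 30.0
```

Request:
arm_command([
  [4,0,1,0,0.4],
  [8,0,2,0,0.4],
])

```text
t: 10.2
eef_pos: [532.5, 87.1, 102.5]
tcp_rot: [3.141, 0.007, 3.003]
ft_force: [5.0, -2.0, 4.3]
opening: 0.588
grip_force: 30.0
```

```bash
python3 tilt.py | grep -v nb; python3 edge.py 34
```

```text
held u 253 (np.float64(202.5), np.float64(239.5))
0 [np.float64(182.0), np.float64(195.0), np.float64(221.0), np.float64(252.0)]
5 [np.float64(184.0), np.float64(201.0), np.float64(236.0), np.float64(278.0)]
10 [np.float64(185.0), np.float64(208.0), np.float64(251.0), np.float64(302.0)]
15 [np.float64(187.0), np.float64(214.0), np.float64(265.0), np.float64(325.0)]
20 [np.float64(189.0), np.float64(220.0), np.float64(279.0), np.float64(344.0)]
25 [np.float64(190.0), np.float64(226.0), np.float64(291.0), np.float64(361.0)]
30 [np.float64(192.0), np.float64(231.0), np.float64(302.0), np.float64(375.0)]
35 [np.float64(194.0), np.float64(237.0), np.float64(311.0), np.float64(385.0)]
prof 168 [252, 254, 249, 240, 228, 202, 154, 106, 87, 87, 88, 87, 92, 121, 165, 196, 211, 218, 219, 218, 218, 218, 218, 217, 216, 216, 217, 217, 217, 217, 217, 216, 217, 216, 194, 151, 117, 110, 112, 112, 112]
TCP [-15.9  97.9] 102.3 edge px 181.5 217.5 288.5 edge x -32.2 y 66.8 127.6
pad [ 323  180   75   67 4267] x [-32.7  26.3] y [161.7 223.1]
```

Request:
arm_command([
  [3,0,1.5,0,0.4],
  [6,0,3,0,0.4],
])

```text
t: 10.5
eef_pos: [526.2, 88.0, 99.9]
tcp_rot: [3.141, 0.006, 3.003]
ft_force: [0.0, -1.3, 15.6]
opening: 0.586
grip_force: 30.0
```

Request:
arm_command([
  [1,0,1.5,0,0.4],
  [1,0,3,0,0.4],
])

```text
t: 10.7
eef_pos: [523.8, 88.4, 97.7]
tcp_rot: [3.141, 0.003, 3.003]
ft_force: [-12.0, 0.1, 38.1]
opening: 0.591
grip_force: 30.0
```

```bash
python3 tilt.py | grep -v nb|head -3; python3 edge.py 34
```

```text
held u 253 (np.float64(210.5), np.float64(243.5))
0 [np.float64(194.0), np.float64(209.0), np.float64(238.0), np.float64(275.0)]
5 [np.float64(196.0), np.float64(215.0), np.float64(254.0), np.float64(301.0)]
prof 179 [246, 252, 252, 244, 232, 216, 181, 127, 85, 75, 76, 95, 141, 181, 204, 211, 207, 204, 204, 203, 203, 202, 202, 203, 203, 203, 204, 203, 204, 203, 186, 144, 107, 99, 101, 102, 102, 102, 101, 101, 101]
TCP [-24.1  98. ] 97.6 edge px 190.5 218.5 288.5 edge x -34.0 y 68.0 127.3
pad [ 324  191   76   67 3690] x [-33.5  23.5] y [161.6 223. ]
```

The label rows now match an upright tin, with a firm 38 N contact. I'll unload, release, regrasp at the tin's middle, then centre it.

Request:
arm_command([
  [0,0,-2,0,0.4],
  [0,0,-4,0,0.4],
  [0,0,-4,0,0.8],
  [0,0,-4,0,0.8],
  [0,0,-4,0,0.8],
])

```text
t: 11.3
eef_pos: [523.1, 88.2, 99.1]
tcp_rot: [3.142, -0.0, 3.003]
ft_force: [1.0, 0.0, -0.4]
opening: 0.77
grip_force: 0.0
```

Request:
arm_command([
  [0,0,0,0,0.8],
  [0,0,0,0,0.8],
  [-8,0,-2,0,0.8],
  [-18,0,-5,0,0.8],
  [-18,0,-5,0,0.8],
])

```text
t: 11.8
eef_pos: [542.7, 85.5, 104.7]
tcp_rot: [3.141, 0.002, 3.002]
ft_force: [1.0, 0.3, -0.0]
opening: 0.799
grip_force: 0.0
```

```bash
python3 tilt.py | grep -v nb|head -3; python3 edge.py 34
```

```text
held u 253 (np.float64(174.5), np.float64(190.5))
0 [np.float64(170.0), np.float64(181.0), np.float64(202.0), np.float64(228.0)]
5 [np.float64(171.0), np.float64(187.0), np.float64(217.0), np.float64(254.0)]
prof 156 [254, 251, 241, 227, 203, 159, 104, 68, 69, 110, 171, 203, 201, 194, 193, 193, 194, 196, 192, 169, 132, 109, 107, 109, 110, 110, 111, 111, 112, 112, 112, 112, 112, 113, 113, 113, 113, 114, 131, 166, 192]
TCP [-5.8 97.7] 104.4 edge px 165.5 219.5 287.5 edge x -36.0 y 68.5 126.3
pad [ 325  169   74   67 4484] x [-33.1  28.1] y [161.8 223.1]
```

Request:
arm_command([
  [0,0,0,0,0.4],
  [0,0,0,0,0.4],
  [0,0,0,0,0.4],
  [0,0,0,0,0.4],
  [0,0,0,0,0.4],
])

```text
t: 12.4
eef_pos: [540.7, 85.8, 104.2]
tcp_rot: [3.142, -0.0, 3.003]
ft_force: [-0.3, -0.4, 1.0]
opening: 0.586
grip_force: 30.0
```

Request:
arm_command([
  [0,0,-2,0,0.4],
  [0,0,-4,0,0.4],
  [-3,0,-4,0,0.4],
  [-6,0,-4,0,0.4],
  [-6,0,-4,0,0.4],
])

```text
t: 12.9
eef_pos: [547.3, 84.8, 108.1]
tcp_rot: [3.141, 0.0, 3.003]
ft_force: [0.6, 0.6, -4.2]
opening: 0.588
grip_force: 30.0
```

```bash
python3 tilt.py | grep -v nb|head -3; python3 edge.py 38
```

```text
held u 253 (np.float64(162.5), np.float64(195.5))
0 [np.float64(164.0), np.float64(174.0), np.float64(192.0), np.float64(215.0)]
5 [np.float64(165.0), np.float64(179.0), np.float64(207.0), np.float64(241.0)]
prof 150 [251, 242, 228, 204, 161, 105, 66, 59, 62, 63, 63, 64, 65, 74, 100, 126, 142, 164, 193, 204, 195, 191, 191, 191, 191, 194, 187, 151, 111, 100, 104, 105, 105, 105, 106, 106, 106, 106, 106, 106, 106]
TCP [-0.6 97.7] 108.1 edge px 167.5 218.5 287.5 edge x -29.1 y 67.6 126.3
pad [ 323  163   75   67 4521] x [-32.4  28.8] y [161.7 223.1]
pad [238 164  51   4 124] x [-31.3 -29.6] y [ 85.1 127.2]
```

Request:
arm_command([
  [0.5,0.5,1.5,0,0.4],
  [0.5,0.5,3,0,0.4],
  [0.5,0.5,4,0,0.4],
  [0.5,0.5,4.5,0,0.4],
])

```text
t: 13.4
eef_pos: [546.3, 85.5, 104.2]
tcp_rot: [3.142, 0.0, 3.003]
ft_force: [-3.6, -0.4, 8.5]
opening: 0.587
grip_force: 30.0
```

```bash
python3 edge.py 34
```

```text
prof 151 [254, 249, 238, 224, 196, 145, 93, 69, 68, 70, 70, 71, 72, 73, 87, 123, 165, 197, 206, 198, 193, 193, 193, 194, 196, 189, 155, 116, 106, 109, 110, 110, 111, 111, 111, 111, 112, 111, 111, 111, 111]
TCP [-1.3 98.3] 104.2 edge px 166.5 219.5 287.5 edge x -30.7 y 69.0 126.9
pad [ 324  164   75   68 4660] x [-33.   28.5] y [161.8 223.1]
```

Tin 1 is centred to within 1 mm and resting on the pad. I'll release, rise and go over tin 2.

Request:
arm_command([
  [0,0,-0.7,0,0.4],
  [0,0,-0.7,0,0.8],
  [0,0,-0.7,0,0.8],
  [0,0,-0.7,0,0.8],
  [0,0,-0.7,0,0.8],
])

```text
t: 13.95
eef_pos: [546.5, 85.5, 104.5]
tcp_rot: [3.141, 0.0, 3.003]
ft_force: [-0.1, 0.9, -0.2]
opening: 0.793
grip_force: 0.0
```

Request:
arm_command([
  [0,0,-10,0,0.8],
  [0,0,-30,0,0.8],
  [0,0,-65,0,0.8],
  [0,0,-105,0,1],
])

```text
t: 14.35
eef_pos: [545.9, 85.4, 210.6]
tcp_rot: [-3.141, -0.002, 3.003]
ft_force: [0.2, 1.0, -0.5]
opening: 0.844
grip_force: 0.0
```

```bash
python3 edge.py 34; python3 go.py 132 -72.7 205
```

```text
prof 139 [251, 237, 205, 147, 84, 54, 51, 53, 52, 54, 77, 131, 181, 198, 196, 188, 163, 121, 90, 79, 75, 72, 71, 74, 86, 105, 119, 123]
TCP [-1.7 98.1] 210.6 edge px 149.5 227.5 278.5 edge x -30.8 y 66.4 128.1
pad [ 305  149   54   50 2571] x [-31.6  30.8] y [162.8 226.1]
t 14.4 lane [ 0.6 98.6] z 217.5 shift [-131.3 -171.4   13.3] turn 0.01 F [ 1.4 -0.2  5.3] open 0.8721615165749949 0.0 q [ 0.04  0.39  1.73  0.    1.01 -1.4 ]
```

Request:
arm_command([
  [-133,-171,8,0,1],
  [-133,-171,8,0,1],
  [-133,-171,8,0,1],
  [-133,-171,8,0,1],
  [-133,-171,8,0,1],
])

```text
t: 14.9
eef_pos: [655.8, -106.3, 201.3]
tcp_rot: [-3.141, 0.001, 3.0]
ft_force: [-1.0, 0.2, -0.5]
opening: 1.0
grip_force: 0.0
```

Request:
arm_command([
  [0,0,0,0,1],
  [0,0,0,0,1],
])

```text
t: 15.1
eef_pos: [653.9, -101.6, 201.5]
tcp_rot: [3.141, -0.001, 3.002]
ft_force: [-0.2, 0.4, 0.1]
opening: 0.999
grip_force: 0.0
```

```bash
python3 go.py 131.5 -72.7 77
python3 - <<'E'
from h import *; from go import *
import pickle
c=cam('wrist'); pickle.dump(c,open('w2.pkl','wb'))
hsv=cv2.cvtColor(c['frame'],cv2.COLOR_RGB2HSV); f=c['frame'].astype(int)
p=proj(c,[*w(155,-72.7),119]); print('pred cap',p)
m=(f.sum(2)<200).astype(np.uint8); m[:150]=0;m[250:]=0
n,l,st,ce=cv2.connectedComponentsWithStats(m)
for i in range(1,n):
    if st[i,4]>150: print('dark',st[i],ce[i],lane(onz(c,*ce[i],119)).round(1))
# label band
m=((f[...,1]>1.25*f[...,0])&(f[...,1]>50)).astype(np.uint8)
n,l,st,ce=cv2.connectedComponentsWithStats(m)
for i in range(1,n):
    if st[i,4]>300:
        k,_=cv2.findContours((l==i).astype(np.uint8),0,2); print('green',st[i],ce[i],cv2.minAreaRect(k[0])[1:],lane(onz(c,*ce[i],92)).round(1))
E
```

```text
t 15.1 lane [131.2 -72.2] z 201.5 shift [ -0.4  -0.6 124.5] turn -0.01 F [-0.2  0.4  0.1] open 0.9987949853958914 0.0 q [-0.25  0.56  1.48  0.    1.11 -1.69]
pred cap [253.26662692 219.45250623]
dark [265 150  21  16 267] [275.2247191  156.77902622] [ 95.5 -53.2]
dark [240 207  33  23 676] [255.93786982 218.03550296] [153.6 -70.2]
dark [326 216  44  34 859] [341.85797439 236.95110594] [173.5  13.1]
dark [138 218  43  32 767] [164.39765319 238.33376793] [ 174.8 -158.9]
dark [ 10 238 104  12 906] [ 62.70529801 244.78587196] [ 183.3 -264.4]
dark [394 238 103  12 927] [444.49083064 244.69039914] [183.6 119.8]
green [144   6  22  52 407] [155.5995086   32.93120393] ((53.512691497802734, 15.335065841674805), 81.63410949707031) [ -13.  -160.3]
green [295  11  13  72 445] [300.92359551  47.19325843] ((9.246261596679688, 71.21514892578125), 2.9609360694885254) [ -0.  -29.6]
green [455  78  50  15 562] [481.77580071  85.23309609] ((14.0, 49.0), 90.0) [ 28.3 149.2]
green [ 226  127   60   39 2096] [255.45324427 145.70276718] ((59.008480072021484, 37.94264221191406), 0.9877604246139526) [ 89.1 -70.5]
```

Cap and label both put tin 2 at lane y ≈ -70.4 and square to the lane. Descending.

Request:
arm_command([
  [0,2,45,0,1],
  [0,2,90,0,1],
  [0,2,124,0,1],
  [0,2,124,0,1],
  [0,2,124,0,0.4],
])

```text
t: 15.65
eef_pos: [654.9, -99.3, 78.6]
tcp_rot: [3.141, 0.0, 3.004]
ft_force: [0.3, -0.5, 0.5]
opening: 0.958
grip_force: 0.0
```

Request:
arm_command([
  [0,0,0,0,0.4],
  [0,0,0,0,0.4],
  [0,0,0,0,0.4],
  [0,0,0,0,0.4],
  [0,0,0,0,0.4],
])

```text
t: 16.15
eef_pos: [654.8, -100.5, 77.9]
tcp_rot: [-3.141, 0.001, 3.003]
ft_force: [-0.5, 0.4, 3.8]
opening: 0.589
grip_force: 30.0
```

Request:
arm_command([
  [0,0,0,0,0.4],
  [0,0,0,0,0.4],
  [0,0,0,0,0.4],
  [0,0,0,0,0.4],
])

```text
t: 16.55
eef_pos: [654.8, -100.5, 77.9]
tcp_rot: [-3.141, 0.001, 3.003]
ft_force: [-2.0, 0.7, 5.8]
opening: 0.589
grip_force: 30.0
```

Request:
arm_command([
  [0,0,-15,0,0.4],
  [0,0,-40,0,0.4],
  [0,0,-70,0,0.4],
  [0,0,-80,0,0.4],
  [0,0,-80,0,0.4],
])

```text
t: 17.05
eef_pos: [655.1, -100.4, 158.9]
tcp_rot: [-3.141, 0.003, 3.003]
ft_force: [-0.1, -0.9, -3.1]
opening: 0.585
grip_force: 30.0
```

```bash
python3 go.py 131.5 192.5 160
```

```text
t 17.05 lane [132.2 -70.8] z 158.9 shift [  0.7 263.3  -1.1] turn 0.0 F [-0.1 -0.9 -3.1] open 0.584535881076329 29.980682730674744 q [-0.25  0.6   1.52  0.    1.02 -1.68]
```

Request:
arm_command([
  [0,50,0,0,0.4],
  [0,100,0,0,0.4],
  [0,150,0,0,0.4],
  [0,200,0,0,0.4],
  [0,240,0,0,0.4],
])

```text
t: 17.55
eef_pos: [687.2, 140.1, 155.5]
tcp_rot: [-3.141, -0.003, 3.004]
ft_force: [0.9, -1.1, -3.6]
opening: 0.585
grip_force: 30.0
```

Request:
arm_command([
  [12,23,25,0,0.4],
  [25,23,48,0,0.4],
  [37,23,64,0,0.4],
  [37,23,64,0,0.4],
  [37,23,64,0,0.4],
])

```text
t: 18.05
eef_pos: [654.5, 165.1, 92.9]
tcp_rot: [-3.141, -0.001, 3.003]
ft_force: [-0.5, -1.0, -3.0]
opening: 0.587
grip_force: 30.0
```

```bash
python3 go.py 84 192.5 94.9
```

```text
t 18.05 lane [ 94.8 192.1] z 92.9 shift [10.8  0.4 -2. ] turn 0.0 F [-0.5 -1.  -3. ] open 0.5872431664746492 29.99933570623398 q [ 0.15  0.69  1.54  0.    0.92 -1.28]
```

Request:
arm_command([
  [3,0,-2,0,0.4],
  [6,0,-2,0,0.4],
  [7,0,-2,0,0.4],
])

```text
t: 18.35
eef_pos: [647.5, 166.1, 95.9]
tcp_rot: [3.141, 0.0, 3.002]
ft_force: [0.0, 0.6, -3.8]
opening: 0.588
grip_force: 30.0
```

Request:
arm_command([
  [2,0,0,0,0.4],
])

```text
t: 18.45
eef_pos: [645.6, 166.4, 95.8]
tcp_rot: [3.141, 0.0, 3.003]
ft_force: [-0.8, 0.2, -2.8]
opening: 0.59
grip_force: 30.0
```

Request:
arm_command([
  [2,0,0,0,0.4],
])

```text
t: 18.55
eef_pos: [643.5, 166.8, 95.6]
tcp_rot: [3.141, 0.0, 3.003]
ft_force: [1.9, -0.9, -3.0]
opening: 0.585
grip_force: 30.0
```

Request:
arm_command([
  [2,0,0,0,0.4],
])

```text
t: 18.65
eef_pos: [642.9, 166.9, 96.1]
tcp_rot: [3.141, 0.004, 3.003]
ft_force: [7.3, -1.9, -1.8]
opening: 0.584
grip_force: 30.0
```

Request:
arm_command([
  [2,0,0,0,0.4],
])

```text
t: 18.75
eef_pos: [641.8, 167.1, 96.5]
tcp_rot: [3.141, 0.006, 3.003]
ft_force: [9.0, -4.1, 0.3]
opening: 0.59
grip_force: 30.0
```

```bash
python3 go.py 84 192.5 94.9
```

```text
t 18.75 lane [ 81.9 192.3] z 96.5 shift [-2.1  0.2  1.7] turn 0.02 F [ 9.  -4.1  0.3] open 0.5896038423671889 30.000267326831818 q [ 0.16  0.67  1.57 -0.    0.89 -1.28]
```

Request:
arm_command([
  [3.6,0,-2.6,0,0.4],
  [7.3,0,-5,0,0.4],
  [13.5,0,-8,0,0.4],
  [20,0,-10.3,0,0.4],
])

```text
t: 19.15
eef_pos: [621.7, 170.1, 106.9]
tcp_rot: [3.14, 0.006, 3.003]
ft_force: [6.9, -0.9, -0.4]
opening: 0.593
grip_force: 30.0
```

Request:
arm_command([
  [6.5,0,-1.9,0,0.4],
  [13.5,0,-3.3,0,0.4],
  [20,0,-4.2,0,0.4],
  [27,0,-4.7,0,0.4],
])

```text
t: 19.55
eef_pos: [595.0, 173.9, 111.8]
tcp_rot: [3.14, 0.006, 3.003]
ft_force: [7.0, -1.5, 0.7]
opening: 0.592
grip_force: 30.0
```

```bash
python3 tilt.py|grep held; python3 go.py 34.3 192.5 110.7
```

```text
held u 253 (np.float64(168.5), np.float64(220.5))
t 19.6 lane [ 33.6 192.5] z 111.8 shift [-0.7 -0.1  1.1] turn 0.02 F [ 5.2 -0.6  1.5] open 0.5887062570742182 30.00004470348358 q [ 0.18  0.59  1.68 -0.    0.86 -1.25]
```

Request:
arm_command([
  [7,0,0.5,0,0.4],
  [14,0,1,0,0.4],
  [19,0,2,0,0.4],
  [24,0,3.2,0,0.4],
])

```text
t: 20.0
eef_pos: [571.6, 177.2, 109.6]
tcp_rot: [3.14, 0.007, 3.003]
ft_force: [3.9, -3.1, 13.9]
opening: 0.587
grip_force: 30.0
```

```bash
python3 tilt.py|grep -v nb; python3 go.py 34.3 192.5 110.7;python3 edge.py 35
```

```text
held u 253 (np.float64(149.5), np.float64(229.5))
0 [np.float64(150.0), np.float64(158.0), np.float64(173.0), np.float64(191.0)]
5 [np.float64(151.0), np.float64(163.0), np.float64(187.0), np.float64(217.0)]
10 [np.float64(152.0), np.float64(169.0), np.float64(202.0), np.float64(242.0)]
15 [np.float64(153.0), np.float64(174.0), np.float64(216.0), np.float64(265.0)]
20 [np.float64(154.0), np.float64(180.0), np.float64(230.0), np.float64(287.0)]
25 [np.float64(155.0), np.float64(185.0), np.float64(243.0), np.float64(305.0)]
30 [np.float64(156.0), np.float64(191.0), np.float64(254.0), np.float64(321.0)]
35 [np.float64(157.0), np.float64(195.0), np.float64(264.0), np.float64(333.0)]
t 20.05 lane [ 10.3 192.5] z 109.4 shift [-24.   -0.   -1.1] turn 0.02 F [ 3.6 -1.2 12.3] open 0.5891835815644919 30.00086545944214 q [ 0.19  0.57  1.74 -0.    0.83 -1.24]
prof 136 [211, 199, 186, 163, 121, 73, 50, 49, 50, 51, 51, 50, 54, 72, 97, 112, 113, 112, 113, 114, 114, 114, 114, 114, 113, 118, 140, 168, 183, 187, 195, 204, 208, 211, 213, 214, 214, 215, 214, 214, 214]
TCP [ 10.3 192.5] 109.4 edge px 162.5 217.5 264.5 edge x -21.3 y 161.3 201.8
pad [220 149  71  14 802] x [-32.9 -22.5] y [164.3 223.6]
```

Request:
arm_command([
  [0,0,-5,0,0.4],
  [0,0,-12,0,0.4],
  [5,0,-12,0,0.4],
  [5,0,-12,0,0.4],
])

```text
t: 20.5
eef_pos: [563.4, 178.0, 119.1]
tcp_rot: [-3.141, -0.001, 3.003]
ft_force: [-0.7, -0.6, -3.0]
opening: 0.587
grip_force: 30.0
```

Request:
arm_command([
  [0,0,2,0,0.4],
  [0,0,4,0,0.4],
])

```text
t: 20.7
eef_pos: [564.2, 177.9, 114.8]
tcp_rot: [-3.142, -0.001, 3.003]
ft_force: [0.4, 0.0, -3.2]
opening: 0.588
grip_force: 30.0
```

Request:
arm_command([
  [0,0,2,0,0.4],
])

```text
t: 20.8
eef_pos: [564.3, 177.8, 112.8]
tcp_rot: [-3.142, -0.0, 3.003]
ft_force: [0.1, 0.2, -2.5]
opening: 0.589
grip_force: 30.0
```

Request:
arm_command([
  [0,0,2,0,0.4],
])

```text
t: 20.9
eef_pos: [564.3, 177.8, 110.8]
tcp_rot: [-3.142, -0.0, 3.003]
ft_force: [-0.1, -0.1, -1.9]
opening: 0.584
grip_force: 30.0
```

Request:
arm_command([
  [0,0,1,0,0.4],
  [0,0,2,0,0.4],
])

```text
t: 21.1
eef_pos: [564.4, 177.8, 109.7]
tcp_rot: [3.142, 0.0, 3.003]
ft_force: [-5.3, -0.8, 11.6]
opening: 0.587
grip_force: 30.0
```

Request:
arm_command([
  [4,0,0.6,0,0.4],
  [8,0,1.2,0,0.4],
])

```text
t: 21.3
eef_pos: [558.6, 179.1, 109.3]
tcp_rot: [3.14, 0.006, 3.003]
ft_force: [5.7, -1.1, 5.4]
opening: 0.585
grip_force: 30.0
```

Request:
arm_command([
  [4,0,1,0,0.4],
  [8,0,2,0,0.4],
])

```text
t: 21.5
eef_pos: [550.7, 180.2, 107.6]
tcp_rot: [3.14, 0.006, 3.003]
ft_force: [6.4, -1.8, 7.3]
opening: 0.585
grip_force: 30.0
```

```bash
python3 tilt.py|grep -v nb|head -4; python3 edge.py 34
```

```text
held u 253 (np.float64(194.5), np.float64(233.5))
0 [np.float64(175.0), np.float64(186.0), np.float64(209.0), np.float64(236.0)]
5 [np.float64(176.0), np.float64(192.0), np.float64(224.0), np.float64(262.0)]
10 [np.float64(178.0), np.float64(198.0), np.float64(239.0), np.float64(286.0)]
prof 161 [214, 212, 204, 194, 175, 135, 90, 68, 67, 68, 68, 87, 135, 169, 178, 187, 196, 197, 197, 199, 202, 202, 201, 201, 201, 201, 202, 203, 204, 203, 204, 207, 212, 205, 167, 120, 104, 107, 107, 107]
TCP [-10.8 192.6] 107.4 edge px 172.5 218.5 262.5 edge x -33.8 y 162.1 200.2
pad [182 219   4  21  41] x [ 9.9 29.6] y [125.7 128.7]
```

Request:
arm_command([
  [4,0,1.5,0,0.4],
  [7,0,3,0,0.4],
])

```text
t: 21.8
eef_pos: [543.6, 181.2, 105.1]
tcp_rot: [3.14, 0.006, 3.003]
ft_force: [1.0, -1.8, 17.8]
opening: 0.586
grip_force: 30.0
```

Request:
arm_command([
  [2,0,1.5,0,0.4],
  [3,0,2.5,0,0.4],
])

```text
t: 22.0
eef_pos: [540.2, 181.7, 103.3]
tcp_rot: [3.14, 0.006, 3.003]
ft_force: [-5.2, -1.1, 26.9]
opening: 0.585
grip_force: 30.0
```

```bash
python3 tilt.py|grep -v nb|head -4; python3 edge.py 34
```

```text
held u 253 (np.float64(203.5), np.float64(237.5))
0 [np.float64(188.0), np.float64(202.0), np.float64(229.0), np.float64(262.0)]
5 [np.float64(190.0), np.float64(208.0), np.float64(244.0), np.float64(287.0)]
10 [np.float64(192.0), np.float64(215.0), np.float64(259.0), np.float64(311.0)]
prof 174 [218, 219, 211, 199, 183, 153, 108, 74, 69, 93, 133, 164, 183, 192, 191, 189, 189, 189, 189, 189, 189, 190, 190, 191, 194, 196, 197, 199, 194, 162, 118, 98, 98, 99, 98, 98, 98, 98, 99, 100]
TCP [-20.9 192.7] 103.2 edge px 183.5 218.5 264.5 edge x -35.3 y 162.4 202.0
```

Request:
arm_command([
  [4,0,0.5,0,0.4],
  [8,0,1.5,0,0.4],
])

```text
t: 22.3
eef_pos: [532.7, 182.7, 100.7]
tcp_rot: [3.14, 0.006, 3.003]
ft_force: [4.5, -0.8, 4.2]
opening: 0.586
grip_force: 30.0
```

```bash
python3 tilt.py|grep -v nb|head -4; python3 edge.py 34
```

```text
held u 253 (np.float64(209.5), np.float64(240.5))
0 [np.float64(198.0), np.float64(213.0), np.float64(243.0), np.float64(279.0)]
5 [np.float64(200.0), np.float64(219.0), np.float64(258.0), np.float64(305.0)]
10 [np.float64(201.0), np.float64(226.0), np.float64(273.0), np.float64(329.0)]
prof 184 [215, 220, 216, 208, 199, 178, 130, 90, 99, 141, 174, 188, 187, 183, 182, 182, 181, 181, 182, 184, 187, 187, 187, 188, 191, 184, 146, 103, 90, 93, 94, 94, 94, 95, 96, 95, 95, 95, 95, 95]
TCP [-29.  192.6] 100.4 edge px 192.5 219.5 264.5 edge x -36.1 y 163.2 201.8
```

Request:
arm_command([
  [1,0,1.5,0,0.4],
  [2,0,3,0,0.4],
  [2,0,4,0,0.4],
])

```text
t: 22.7
eef_pos: [529.1, 183.3, 97.8]
tcp_rot: [3.14, 0.003, 3.003]
ft_force: [-12.5, 1.0, 34.2]
opening: 0.588
grip_force: 30.0
```

```bash
python3 tilt.py|grep -v nb|head -4; python3 edge.py 34
```

```text
held u 253 (np.float64(213.5), np.float64(242.5))
0 [np.float64(203.0), np.float64(219.0), np.float64(251.0), np.float64(290.0)]
5 [np.float64(205.0), np.float64(226.0), np.float64(267.0), np.float64(315.0)]
10 [np.float64(207.0), np.float64(232.0), np.float64(282.0), np.float64(340.0)]
prof 188 [208, 218, 222, 217, 207, 194, 162, 117, 101, 131, 168, 181, 178, 176, 176, 175, 174, 175, 178, 180, 181, 181, 181, 181, 165, 126, 94, 86, 88, 89, 89, 89, 90, 90, 90, 90, 91, 91, 91, 91]
TCP [-32.  192.7] 97.7 edge px 197.5 218.5 264.5 edge x -35.6 y 162.6 201.9
```

Request:
arm_command([
  [0,0,-2,0,0.4],
  [0,0,-4,0,0.4],
  [0,0,-4,0,0.8],
  [0,0,-4,0,0.8],
  [0,0,-4,0,0.8],
])

```text
t: 23.3
eef_pos: [528.7, 182.8, 98.8]
tcp_rot: [3.142, -0.0, 3.003]
ft_force: [-0.4, 0.0, -0.2]
opening: 0.77
grip_force: 0.0
```

Request:
arm_command([
  [0,0,0,0,0.8],
  [0,0,0,0,0.8],
  [-10,0,-2,0,0.8],
  [-24,0,-5,0,0.8],
  [-24,0,-5,0,0.8],
])

```text
t: 23.8
eef_pos: [554.5, 179.3, 104.5]
tcp_rot: [3.141, 0.002, 3.002]
ft_force: [-0.0, -1.0, 0.7]
opening: 0.8
grip_force: 0.0
```

```bash
python3 tilt.py | grep -v nb|head -3; python3 edge.py 34; python3 edge.py 34
python3 - <<'E'
# edges of the tin's sides: columns near the bottom-edge row
import pickle; c=pickle.load(open('w.pkl','rb')); print(c['frame'][170:174,200:310:3].mean((0,2)).round().astype(int).tolist())
E
```

```text
held u 253 (np.float64(173.5), np.float64(190.5))
0 [np.float64(172.0), np.float64(183.0), np.float64(204.0), np.float64(231.0)]
5 [np.float64(173.0), np.float64(189.0), np.float64(220.0), np.float64(257.0)]
prof 158 [215, 210, 200, 189, 166, 120, 86, 104, 150, 174, 173, 170, 170, 169, 170, 171, 160, 130, 100, 91, 93, 94, 94, 94, 94, 95, 96, 97, 98, 97, 97, 97, 96, 95, 101, 127, 163, 183, 186, 187, 189]
TCP [ -7.5 192.2] 104.1 edge px 165.5 219.5 262.5 edge x -37.7 y 163.0 199.5
prof 159 [216, 212, 204, 194, 173, 130, 91, 102, 150, 177, 176, 173, 172, 172, 173, 177, 171, 142, 107, 97, 99, 99, 100, 100, 99, 100, 101, 102, 102, 101, 101, 101, 101, 100, 99, 113, 147, 178, 188, 189, 190]
TCP [ -8.3 192.1] 103.8 edge px 166.5 219.5 262.5 edge x -37.7 y 162.9 199.4
[64, 63, 65, 67, 68, 75, 141, 183, 180, 180, 180, 179, 178, 180, 180, 181, 182, 180, 182, 181, 178, 115, 112, 114, 115, 113, 114, 113, 113, 114, 66, 33, 36, 34, 31, 32, 30]
```

Request:
arm_command([
  [1,0,0,0,0.4],
  [1,0,0,0,0.4],
  [1,0,0,0,0.4],
  [1,0,0,0,0.4],
  [1,0,0,0,0.4],
])

```text
t: 24.45
eef_pos: [551.3, 179.7, 104.1]
tcp_rot: [3.142, -0.0, 3.003]
ft_force: [-0.8, 0.7, 1.0]
opening: 0.59
grip_force: 30.0
```

Request:
arm_command([
  [0,0,-2,0,0.4],
  [0,0,-4,0,0.4],
  [-4,0,-4,0,0.4],
  [-7.5,0,-4,0,0.4],
  [-7.5,0,-4,0,0.4],
])

```text
t: 24.95
eef_pos: [559.5, 178.5, 107.9]
tcp_rot: [3.141, 0.0, 3.002]
ft_force: [-1.4, 0.2, -3.9]
opening: 0.587
grip_force: 30.0
```

```bash
python3 tilt.py | grep -v nb|head -2; python3 edge.py 38
python3 - <<'E'
from h import *; from go import *
import pickle; c=pickle.load(open('w.pkl','rb')); f=c['frame'].astype(int)
print(f[172:176,210:226].mean((0,2)).round().astype(int).tolist(),f[172:176,280:300].mean((0,2)).round().astype(int).tolist())
print([lane(onz(c,u,168,38)).round(1).tolist() for u in (218.5,288)])
for v in range(158,172): print(v,f[v,230:250].mean(0).round().astype(int),f[v,268:284].mean(0).round().astype(int),lane(onz(c,253,v,34))[0].round(1))
E
```

```text
held u 253 (np.float64(161.5), np.float64(196.5))
0 [np.float64(165.0), np.float64(175.0), np.float64(194.0), np.float64(217.0)]
prof 151 [212, 202, 191, 170, 128, 80, 54, 51, 53, 54, 53, 55, 69, 94, 110, 115, 129, 154, 172, 175, 171, 169, 170, 173, 176, 176, 162, 125, 95, 88, 91, 92, 93, 94, 95, 94, 94, 95, 95, 95, 95]
TCP [ -1.5 192.2] 107.9 edge px 163.5 219.5 263.5 edge x -33.6 y 163.0 200.3
pad [221 164  70  13 218] x [-32.4 -22.8] y [164.6 223.6]
[61, 59, 61, 62, 63, 66, 66, 63, 60, 119, 200, 183, 189, 186, 186, 186] [117, 118, 118, 118, 120, 119, 120, 123, 75, 69, 57, 27, 34, 32, 31, 31, 31, 30, 36, 32]
[[-29.3, 162.1], [-29.3, 221.2]]
158 [70 72 72] [36 37 38] -37.2
159 [71 73 73] [36 39 38] -36.3
160 [71 74 74] [37 38 39] -35.4
161 [72 72 74] [35 34 36] -34.6
162 [73 66 73] [36 38 38] -33.7
163 [ 79 151  94] [38 85 48] -32.8
164 [ 86 208 114] [ 40 116  57] -31.9
165 [ 87 206 114] [ 41 118  59] -31.1
166 [ 81 206 110] [ 36 116  53] -30.2
167 [116 190 134] [ 63 109  74] -29.3
168 [167 174 174] [101 106 106] -28.4
169 [196 192 196] [122 118 121] -27.5
170 [196 193 192] [125 122 122] -26.7
171 [186 183 181] [120 118 117] -25.8
```

Request:
arm_command([
  [0,0.5,1.5,0,0.4],
  [0,0.5,3,0,0.4],
  [0,0.5,4,0,0.4],
  [0,0.5,4.5,0,0.4],
])

```text
t: 25.45
eef_pos: [558.9, 179.1, 104.0]
tcp_rot: [3.141, 0.0, 3.003]
ft_force: [-3.0, -0.6, 9.2]
opening: 0.589
grip_force: 30.0
```

Request:
arm_command([
  [0,0,-0.5,0,0.4],
  [0,0,-0.5,0,0.8],
  [0,0,-0.5,0,0.8],
  [0,0,-0.5,0,0.8],
  [0,0,-0.5,0,0.8],
])

```text
t: 25.95
eef_pos: [559.1, 179.1, 104.1]
tcp_rot: [3.141, 0.0, 3.003]
ft_force: [0.1, 0.4, -0.3]
opening: 0.794
grip_force: 0.0
```

Request:
arm_command([
  [0,0,-10,0,0.8],
  [0,0,-30,0,0.8],
  [0,0,-65,0,0.8],
  [0,0,-95,0,0.8],
  [0,0,-95,0,0.8],
])

```text
t: 26.45
eef_pos: [560.5, 179.5, 203.7]
tcp_rot: [3.139, 0.007, 3.003]
ft_force: [-0.2, -1.0, -0.0]
opening: 0.801
grip_force: 0.0
```

```bash
python3 look.py l5.png; python3 tilt.py|head -1
python3 - <<'E'
from h import *; from go import *
import pickle; c=pickle.load(open('w.pkl','rb')); f=c['frame'].astype(int)
u=int(proj(c,[*w(-30,192),34])[0])
for cy in (97,192):
    u,v0=proj(c,[*w(-30,cy),34]).astype(int)
    print(cy,[(v,f[v,u-6:u+7].mean(0).round().astype(int).tolist(),lane(onz(c,u,v,34))[0].round(1)) for v in range(v0-6,v0+5)])
    m=f[v0+3:v0+5,:].mean((0,2)); print(cy,[(x,int(m[x]),lane(onz(c,x,v0+2,38))[1].round(1)) for x in list(range(u-34,u-20))+list(range(u+20,u+34)) if 0<=x<512])
# lever tip from top and scene
a=cam('scene');b=cam('top')
for c in (a,b):
    f=c['frame'].astype(int); m=((f[...,0]>90)&(f[...,0]>2.2*f[...,1])&(f[...,0]>2*f[...,2])).astype(np.uint8)
    n,l,st,ce=cv2.connectedComponentsWithStats(m); p=proj(c,[499,382,103]); print('lever',p,[ce[i].round(1).tolist() for i in range(1,n) if np.hypot(*(ce[i]-p))<15])
E
```

```text
nb [ 99.54873477 152.26647983] [ 26.96066743 175.09944438] None []
97 [(145, [63, 64, 65], np.float64(-37.4)), (146, [62, 62, 63], np.float64(-36.2)), (147, [60, 62, 63], np.float64(-35.1)), (148, [60, 60, 61], np.float64(-33.9)), (149, [56, 57, 58], np.float64(-32.7)), (150, [70, 109, 82], np.float64(-31.5)), (151, [160, 207, 174], np.float64(-30.3)), (152, [225, 217, 223], np.float64(-29.2)), (153, [195, 188, 187], np.float64(-28.0)), (154, [198, 192, 191], np.float64(-26.8)), (155, [194, 190, 189], np.float64(-25.6))]
97 [(138, 87, np.float64(57.1)), (139, 86, np.float64(58.3)), (140, 84, np.float64(59.5)), (141, 85, np.float64(60.7)), (142, 82, np.float64(61.9)), (143, 87, np.float64(63.1)), (144, 101, np.float64(64.2)), (145, 135, np.float64(65.4)), (146, 156, np.float64(66.6)), (147, 184, np.float64(67.8)), (148, 192, np.float64(69.0)), (149, 191, np.float64(70.2)), (150, 188, np.float64(71.4)), (151, 189, np.float64(72.6)), (192, 166, np.float64(121.0)), (193, 154, np.float64(122.2)), (194, 139, np.float64(123.3)), (195, 114, np.float64(124.5)), (196, 193, np.float64(125.7)), 
[... 990 characters left out ...]
p.float64(161.8)), (228, 114, np.float64(163.0)), (229, 178, np.float64(164.1)), (230, 179, np.float64(165.3)), (231, 176, np.float64(166.5)), (232, 181, np.float64(167.6)), (273, 118, np.float64(215.2)), (274, 118, np.float64(216.4)), (275, 121, np.float64(217.5)), (276, 119, np.float64(218.7)), (277, 119, np.float64(219.9)), (278, 98, np.float64(221.0)), (279, 69, np.float64(222.2)), (280, 50, np.float64(223.3)), (281, 35, np.float64(224.5)), (282, 36, np.float64(225.7)), (283, 37, np.float64(226.8)), (284, 36, np.float64(228.0)), (285, 41, np.float64(229.2)), (286, 35, np.float64(230.3))]
lever [332.67537189 251.56760348] [[332.4, 251.0]]
lever [151.11833425 221.0351001 ] [[151.4, 220.8]]
```

View pics/l5.png

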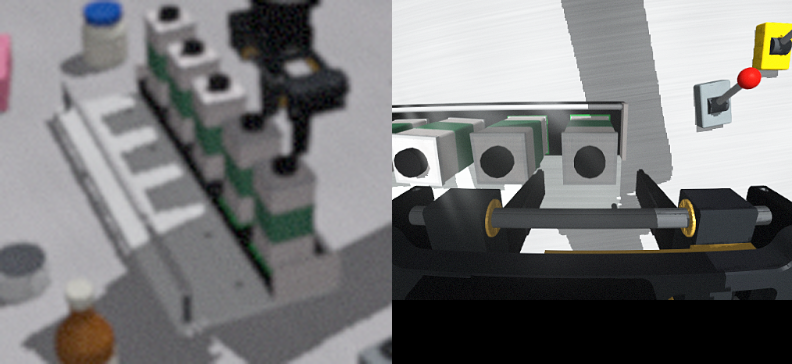

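Both tins stand upright and centred on the pads, with a green strip visible at the edge. In the wrist half the red tip is at full-image (457,100) and the grey block at about (412,135).

Run:
```python
from h import *; from go import *
c=cam('wrist'); f=c['frame'].astype(int); np.set_printoptions(suppress=True,precision=1)
m=((f[...,0]>110)&(f[...,0]>2.2*f[...,1])).astype(np.uint8); n,l,st,ce=cv2.connectedComponentsWithStats(m)
for i in range(1,n):
    if st[i,4]>60: print('red',st[i],ce[i],onz(c,*ce[i],101))
# block: bluish-grey region
sub=f[95:175,375:450]; g=sub.mean(2); m=((g>120)&(g<205)&(sub[...,2]-sub[...,0]>8)).astype(np.uint8)
m=cv2.morphologyEx(m,cv2.MORPH_CLOSE,np.ones((9,9),np.uint8))
k,_=cv2.findContours(m,0,2); k=max(k,key=cv2.contourArea)+[375,95]
r=cv2.minAreaRect(k); print(r); print('centre',onz(c,*r[0],25)); 
P=np.float32([onz(c,*q[0],25)[:2] for q in k]); print('block',cv2.minAreaRect(P))
s=env.state(); print(s['t'],s['eef_pos'])
```

```text
red [448  89  30  28 633] [462.7 102.2] [500.3 383.4 101. ]
((417.8199768066406, 136.239990234375), (60.38692092895508, 43.9820442199707), 81.8698959350586)
centre [539.7 382.2  25. ]
block ((540.3224487304688, 380.35235595703125), (73.23307800292969, 53.83352279663086), 4.543405055999756)
26.75 [558.6 179.  198.1]
```

Request:
arm_command([
  [121,188,0,0,0],
  [121,188,0,0,0],
  [121,188,0,0,0],
  [121,188,0,0,0],
  [121,188,0,0,0],
])

```text
t: 27.25
eef_pos: [463.1, 384.9, 198.2]
tcp_rot: [-3.141, -0.001, 3.005]
ft_force: [0.4, -0.6, 1.0]
opening: 0.438
grip_force: 0.0
```

Request:
arm_command([
  [0,0,0,0,0],
  [0,0,0,0,0],
  [0,0,0,0,0],
  [0,0,0,0,0],
  [0,0,0,0,0],
])

```text
t: 27.75
eef_pos: [465.7, 381.2, 199.1]
tcp_rot: [3.142, 0.0, 3.001]
ft_force: [-0.3, -0.2, 0.6]
opening: 0.025
grip_force: 0.0
```

```bash
python3 go.py 0 0 85; python3 -c "
from go import *
print(shift([465,382,85]))"
```

```text
t 27.75 lane [-122.1  380. ] z 199.1 shift [-122.6 -379.8  114. ] turn -0.08 F [-0.3 -0.2  0.6] open 0.024620404400786004 0.0 q [ 0.58  0.47  1.64  0.    1.03 -0.85]
[  0.83908566   0.67342572 114.05645709]
```

Request:
arm_command([
  [0,0,40,0,0],
  [0,0,80,0,0],
  [0,0,114,0,0],
  [0,0,114,0,0],
])

```text
t: 28.15
eef_pos: [463.8, 380.4, 81.4]
tcp_rot: [-3.137, -0.005, 3.002]
ft_force: [-1.0, 0.1, 0.6]
opening: 0.005
grip_force: 0.0
```

Request:
arm_command([
  [-8,1.1,0,0,0],
  [-16,2.2,0,0,0],
  [-24,3.3,0,0,0],
  [-32,4.4,0,0,0],
  [-40,5.5,0,0,0],
])

```text
t: 28.65
eef_pos: [506.6, 382.0, 85.8]
tcp_rot: [3.141, 0.001, 3.003]
ft_force: [-0.5, 0.5, 0.9]
opening: 0.002
grip_force: 0.5
```

Request:
arm_command([
  [-8,1.1,0,0,0],
  [-16,2.2,0,0,0],
  [-24,3.3,0,0,0],
  [-32,4.4,0,0,0],
  [-40,5.5,0,0,0],
])

```text
t: 29.15
eef_pos: [546.5, 381.8, 84.8]
tcp_rot: [-3.141, -0.0, 3.003]
ft_force: [-1.4, 0.5, -0.9]
opening: 0.005
grip_force: 0.5
```

Request:
arm_command([
  [-5,0.7,0,0,0],
  [-10,1.4,0,0,0],
])

```text
t: 29.35
eef_pos: [556.3, 381.7, 84.9]
tcp_rot: [-3.141, -0.0, 3.003]
ft_force: [-1.6, 0.0, -0.2]
opening: 0.005
grip_force: 0.4
```

```bash
cat > lev.py <<'E'
from h import *
a=cam('scene');b=cam('top'); q=[]
for c in (a,b):
    f=c['frame'].astype(int); m=((f[...,0]>80)&(f[...,0]>2*f[...,1])&(f[...,0]>1.8*f[...,2])).astype(np.uint8)
    n,l,st,ce=cv2.connectedComponentsWithStats(m); p=proj(c,[586,380,101]); p0=proj(c,[499,382,101]); print('exp end',p.round(1),'start',p0.round(1),[(ce[i].round(1).tolist(),st[i,4]) for i in range(1,n) if np.hypot(*(ce[i]-p))<32])
    for i in range(1,n):
        if np.hypot(*(ce[i]-p))<32: print(onz(c,*ce[i],101).round(1))
E
python3 lev.py
```

```text
exp end [308.7 261.7] start [332.6 252.1] [([311.6, 262.0], np.int32(48))]
[579.2 385.5 101. ]
exp end [152.5 195.1] start [151.3 221.1] []
```

Request:
arm_command([
  [-3,0.4,0,0,0],
  [-6,0.8,0,0,0],
  [-6,0.8,0,0,0],
])

```text
t: 29.75
eef_pos: [558.6, 381.7, 84.8]
tcp_rot: [-3.139, -0.007, 3.003]
ft_force: [-17.9, -0.9, 7.2]
opening: 0.003
grip_force: 8.5
```

Request:
arm_command([
  [-2,0.3,0,0,0],
  [-2,0.3,0,0,0],
])

```text
t: 29.95
eef_pos: [559.0, 381.7, 84.8]
tcp_rot: [-3.137, -0.01, 3.003]
ft_force: [-25.6, -0.5, 10.6]
opening: 0.005
grip_force: 12.6
```

Request:
arm_command([
  [-2,0.3,0,0,0],
  [-2,0.3,0,0,0],
])

```text
t: 30.15
eef_pos: [559.3, 381.7, 84.7]
tcp_rot: [-3.136, -0.013, 3.004]
ft_force: [-34.3, -1.6, 15.8]
opening: 0.007
grip_force: 16.8
```

```bash
python3 lev.py
```

```text
exp end [308.7 261.7] start [332.6 252.1] [([311.2, 262.6], np.int32(47))]
[581.7 386.9 101. ]
exp end [152.5 195.1] start [151.3 221.1] []
```

The lever is at its stop (force climbing, no further travel). I'll back off, rise, and check.

Request:
arm_command([
  [10,-1.4,0,0,0],
  [25,-3.5,0,0,0],
  [40,-5.5,-40,0,0],
  [40,-5.5,-85,0,0],
  [40,-5.5,-125,0,0],
])

```text
t: 30.75
eef_pos: [525.5, 382.2, 212.3]
tcp_rot: [3.141, 0.001, 3.003]
ft_force: [0.3, -0.5, -0.1]
opening: 0.005
grip_force: 0.0
```

Request:
arm_command([
  [40,40,0,0,0],
  [80,60,0,0,0],
  [100,60,0,0,0],
  [100,60,0,0,0],
])

```text
t: 31.15
eef_pos: [432.6, 456.4, 210.5]
tcp_rot: [3.141, 0.0, 3.006]
ft_force: [0.6, -0.2, -0.8]
opening: 0.002
grip_force: 0.0
```

```bash
python3 lev.py
python3 - <<'E'
from h import *; from go import *
b=cam('top'); f=b['frame'].astype(int); s=env.state(); print(s['t'],s['eef_pos'],s['ft_force'])
for ly in (190,95,0,-95,-190):
    p=proj(b,[*w(-1,ly+2),162]); y,x=int(p[1]),int(p[0]); sub=f[y-7:y+8,x-7:x+8].mean(2); m=sub<70
    v,u=np.where(m); print(ly,m.sum(), lane(onz(b,u.mean()+x-7,v.mean()+y-7,162)).round(1) if m.sum() else None)
E
```

```text
exp end [308.7 261.7] start [332.6 252.1] [([311.0, 262.9], np.int32(44))]
[583.3 387.8 101. ]
exp end [152.5 195.1] start [151.3 221.1] []
31.3 [435.80792747 455.11148839 210.303319  ] [-0.04228489  0.66991405 -0.73894279]
190 140 [ -5.8 199.5]
95 67 [-0.3 97.6]
0 73 [3.3 1.2]
-95 67 [  2.  -92.2]
-190 67 [  -1.  -187.4]
```

```bash
python3 -c "
from cell import env
print(env.job_done())"
```

```text
the job is handed in; nothing more can be done
None
```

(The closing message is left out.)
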